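# Put up the folding sun hood of a field monitor

## Robot

A 6-joint arm with a two-finger parallel gripper is mounted at the origin on the work surface. World frame = base frame: x ahead of the robot, y to its left, z up, the work surface at z = 0. Lengths are in m, angles in rad, forces in N, time in s.
With the tool pointing down it reaches from about 0.375 to 0.9 m from the base axis. Payload 3.1 kg.
Tool frame: the origin (TCP) lies on the centre line of the jaws, within the pads' length; the fingertips stand 25 mm ahead of it and the grasp point (between the pads) lies 6 mm ahead of it (manip.tips_ahead is the distance from the TCP to the fingertips, in m); z points along the fingers, y is the direction in which the jaws open and shut (so a half turn about z gives the same grasp; the last joint's range is limited). The gripper opens to 85 mm and grips with 20 to 120 N. Pads are 22 mm wide; open, the fingers measure 114 mm over their backs; the gripper's body (76 mm by 85 mm) begins 54 mm behind the grasp point. The pads swing forward as they close: fully open they stand 13 mm farther back than shut.
Start: joints at [1.151, 0.527, 1.433, -0, 1.181, -0.178], TCP at [0.149, 0.607, 0.256] pointing down, gripper open.
Joint ranges: [-3.08, 3.08], [-0.75, 2.2], [0.22, 2.44], [-1.43, 4.57], [0, 2.65], [-2.85, 2.85]. Speed limits (rad/s): [2.79, 2.79, 3.14, 3.14, 3.14, 3.14].

## Interface

Orientations are given as a unit quaternion [x, y, z, w].
In Python, from station import manip gives the robot as it stands.
- The arm moves only by the tool play_rows, never from a script. Its argument "steps" is a list that holds one entry, the list of rows, each a list of 6 numbers: the shift along the tool's x, y, z in m, then the turn, a rotation vector about the tool's x, y, z in degrees. In form: [[[x, y, z, rx, ry, rz], ...]]. A call has 1 to 10 rows; each row shifts and turns the commanded pose from where the row before left it, along the tool's axes as they then stand; what a row does not reach is not made up. A row lasts 1/8 s, in which the tool goes at most 62.5 mm and 10.7 degrees, less where a joint would pass 70% of its speed; a pose out of reach is approached as far as the arm can. A call is refused whole if a number of a shift passes 0.0625 or a number of a turn 10.7, either way. A call with a gripper value outside its range is refused whole. "fingers" is the opening, from 0 (shut) to 1 (fully open), set as the call begins (left out, the last holds). The fingers move at their own pace and stop on an object; "squeeze" is the grip in N (left out, the last holds). Time passes only in rows, so rows that do not move let the fingers close. It gives the time, the measured TCP pose, the force and the opening at its end, in the units of the state.
- manip.sense(): the state, without advancing time (a new reading comes with each control period).
- manip.snapshot(name): name is "side" or "top" or "wrist"; returns a dict with "img" (400x640x3 uint8, red, green, blue), "K" (3x3 intrinsics, pixels), "world_from_camera" (4x4, takes a point from camera to world coordinates). Camera axes: x right, y down, z forward; pixel columns grow to the right and rows downward; lengths in m; the calibration is good to about 2 mm. A picture is of the moment at which its call begins. There is no depth.
- manip.sign_off(): hands the job in, once; it reports no verdict.
Trained networks look in a picture, given as the dict that the camera call returned (one of the last four; its "shot" number tells which), for a name from the list of things; names that differ only in an ending like _2 or _b are one class to them, and where a whole thing is asked for, a point or a joint stands for the part that bears it (a point fixed in the world has none). Each returns a list of dicts, best first, with "score" (0 to 1); they miss things now and then, are a little off and sometimes report something else, mostly with a low value. They report only what shows in the picture. A call takes as long as a camera call.
- manip.regions_of(label, picture): "pixels" (400x640 bool, what is visible of it) and "rect" ([left, top, right, bottom] in pixels, round what is visible of it).
- manip.pinpoint(label, picture): "point" ([column, row] in pixels: a listed point, or the origin of a listed thing).
The state is a dict: "t": time; "q": joint angles; "qd": joint speeds; "tau": joint torques, N m; "tcp_pos": TCP position; "tool_rot": TCP orientation; "force": force on the tool from outside, world axes, zero at the start; "ft_torque": the same for the moment, N m; "finger_gap": opening from 0.0 (shut) to 1.0 (fully open).
Only numpy, scipy, OpenCV 4.12 (cv2) and the standard library are available. Lean on these libraries where they do the work, as an engineer would, in place of code of your own. Each camera call takes 0.05 s, during which the arm holds its last target.

## Task

The field monitor lies face up on the camera assistant's table with its folding sun hood splayed open. Put the hood up as an open box: first raise the two short grey end panels until they stand upright against their stops, and only then the two long black panels, whose corner lips must close outside the ends. Leave the monitor with all four panels standing, and do not shift or knock over any of the kit lying round it.

Things in the scene. Friction and masses are not known exactly. Their poses are not given: they have to be found in the camera images.
- monitor: Field monitor, fixed face up in an 8 mm cradle plate, 142 x 215 mm. Origin: centre of underside, on the table; z up, y along its long side, x along its short side, away from the robot. Body 104 x 168 mm, screen 41 mm up. Hood hinge axes 42 mm up: long panels' at x = +56 mm (far) and -56 (near), along y; end panels' at y = +88 mm (left) and -88 (right), along x. Open air under splayed panels.
- end_left (a joint): Hinge of the left end (+y) hood panel: 0 = level, pointing outwards; grows as it is raised; pi/2 = upright, at its stop. Starts at 0.15 to 0.75. Stiff (0.07 N m, 1 to 2 N at the free edge): stays where left. Grey plate, 54 mm hinge to free edge, 98 mm wide, 4 mm thick, free edge orange.
- end_right (a joint): Hinge of the right end (-y) hood panel: 0 = level, pointing outwards; grows as it is raised; pi/2 = upright, at its stop. Starts at 0.15 to 0.75. Stiff (0.07 N m, 1 to 2 N at the free edge): stays where left. Grey plate, 54 mm hinge to free edge, 98 mm wide, 4 mm thick, free edge orange.
- long_far (a joint): Hinge of the far long (+x) hood panel: 0 = level, pointing outwards; grows as it is raised; pi/2 = upright, at its stop. Starts at 0.15 to 0.75. Stiff (0.07 N m, 1 to 2 N at the free edge): stays where left. Black plate, 54 mm hinge to free edge, 200 mm wide, 4 mm thick, free edge orange. At both ends of the panel a lip stands 13 mm up from its inner face: once up, it bars an end panel.
- long_near (a joint): Hinge of the near long (-x) hood panel: 0 = level, pointing outwards; grows as it is raised; pi/2 = upright, at its stop. Starts at 0.15 to 0.75. Stiff (0.07 N m, 1 to 2 N at the free edge): stays where left. Black plate, 54 mm hinge to free edge, 200 mm wide, 4 mm thick, free edge orange. At both ends of the panel a lip stands 13 mm up from its inner face: once up, it bars an end panel.
- end_left_edge (a point): Middle of the free edge of the left end panel, half-way through its thickness; its x axis points from the hinge to the free edge, its y axis runs along the hinge, its z axis points out of the inner face.
- end_right_edge (a point): Middle of the free edge of the right end panel, half-way through its thickness; its x axis points from the hinge to the free edge, its y axis runs along the hinge, its z axis points out of the inner face.
- long_far_edge (a point): Middle of the free edge of the far long panel, half-way through its thickness; its x axis points from the hinge to the free edge, its y axis runs along the hinge, its z axis points out of the inner face.
- long_near_edge (a point): Middle of the free edge of the near long panel, half-way through its thickness; its x axis points from the hinge to the free edge, its y axis runs along the hinge, its z axis points out of the inner face.
- radio_mid (a point): Centre of the body of a black two-way radio standing upright: 56 x 34 x 105 mm high, with a stub aerial and a knob on top reaching 127 mm; 260 g. A bystander near the monitor.
- lens_mid (a point): Centre (half-way up) of a black camera lens standing on its mount: 66 mm in diameter, 66 mm high, 380 g. A bystander near the monitor.
- battery_mid (a point): Centre of a grey camera battery standing upright: 54 x 40 x 72 mm high, 300 g. A bystander near the monitor.
- tape_mid (a point): Centre of a blue roll of tape lying flat: 76 mm outside, 48 mm inside diameter, 48 mm high, 180 g. A bystander near the monitor.
- phone_mid (a point): Centre of a phone in a red case lying flat, 78 x 155 x 11 mm. A bystander on the right of the table.
- slate_mid (a point): Centre of the white board of a clapper slate lying flat, 190 x 260 mm and 6 mm thick, with its black stick (10 mm thick) along one long edge. A bystander on the left of the table.
- marker_mid (a point): Centre of a blue marker pen lying flat, 132 mm long, 16 mm thick. A bystander on the right of the table.

How it is judged:
By the outcome, as a careful person would: the job done as asked, in the order asked, and still so for the second after the job is handed in, with the robot touching nothing.
It also fails if it takes over 67 s, if anything falls off the work surface, if the arm or the gripper's body presses on something with over 40 N, if the wrist force passes 120 N, or if a joint passes its speed limit or range.

## Working session

There is one attempt and no reset: what is moved stays moved. The work goes in short steps, Python scripts to look and compute and a tool call to move; the robot and the scene stay as the last step left them, time stands still between calls to the robot, and variables do not carry over. Pictures are saved under pics/ and viewed, and the job is handed in when it is done.

Besides the shell and the picture viewer there is one more tool, called after "Emit:" in YAML: its name, and indented under it one key for each argument. play_rows: Moves the arm, as the interface text tells. Its arguments: {"type":"object","properties":{"steps":{"type":"array"},"fingers":{"type":"number"},"squeeze":{"type":"number"}},"required":["steps"]}

```bash
mkdir -p pics; ls; python3 - <<'E'
from station import manip
import cv2
print(manip.sense())
for n in ("side","top","wrist"):
    p=manip.snapshot(n); cv2.imwrite(f"pics/{n}0.png",p["img"][:,:,::-1]); print(n,p["K"].tolist(),p["world_from_camera"].round(4).tolist())
    if n!="wrist":
        for l in ["monitor","end_left_edge","end_right_edge","long_far_edge","long_near_edge","radio_mid","lens_mid","battery_mid","tape_mid","phone_mid","slate_mid","marker_mid"]:
            print(l,[( [round(float(v),1) for v in d["point"]],round(d["score"],2)) for d in manip.pinpoint(l,p)[:2]])
E
```

```text
pics
{'t': 0.0, 'q': array([ 1.15146373e+00,  5.28461039e-01,  1.43392521e+00,  3.17808047e-05,
        1.18142167e+00, -1.78479705e-01]), 'qd': array([-0.00055334, -0.00103844, -0.00102333,  0.00065976,  0.00036726,
       -0.0002032 ]), 'tau': array([-1.70390187e-03, -4.42355955e+01, -1.78022522e+01, -4.00505342e-04,
        8.49107048e-03,  2.48332746e-06]), 'tcp_pos': array([0.14875221, 0.60634129, 0.25532944]), 'tool_rot': array([ 1.20141504e-01,  9.92756159e-01, -1.05419541e-03, -3.40213856e-04]), 'force': array([ 0.61759734, -0.05551648,  0.0330477 ]), 'ft_torque': array([ 0.00926781, -0.0003335 , -0.0028521 ]), 'finger_gap': 1.002742482072583}
side [[436.48910358395784, 0.0, 324.38215128741183], [0.0, 436.48910358395784, 189.04448474838128], [0.0, 0.0, 1.0]] [[0.7939, -0.4258, 0.4341, -0.0192], [-0.6081, -0.5621, 0.5606, -0.7351], [0.0053, -0.709, -0.7052, 1.0161], [0.0, 0.0, 0.0, 1.0]]
monitor [([331.1, 193.6], 0.66)]
end_left_edge [([297.0, 164.3], 0.89), ([271.9, 184.5], 0.69)]
end_right_edge [([364.6, 194.6], 0.55)]
long_far_edge [([348.8, 159.5], 0.64)]
long_near_edge [(
[... 633 characters left out ...]
0], 0.91)]
end_left_edge [([258.9, 200.7], 0.89)]
end_right_edge [([343.8, 181.6], 0.76)]
long_far_edge [([298.0, 158.0], 0.83)]
long_near_edge [([313.5, 225.7], 0.97)]
radio_mid [([234.8, 191.4], 0.75), ([344.1, 181.2], 0.23)]
lens_mid [([265.6, 241.2], 0.77)]
battery_mid [([309.5, 134.2], 0.8)]
tape_mid [([374.6, 197.2], 0.7)]
phone_mid [([455.4, 285.8], 0.85)]
slate_mid [([155.4, 197.8], 0.94)]
marker_mid [([464.8, 228.5], 0.73), ([372.5, 197.6], 0.64)]
wrist [[334.2817349228063, 0.0, 322.5610561690099], [0.0, 334.2817349228063, 199.2324337445419], [0.0, 0.0, 1.0]] [[0.2383, 0.9191, 0.3136, 0.069], [0.9712, -0.2258, -0.0762, 0.6258], [0.0008, 0.3228, -0.9465, 0.373], [0.0, 0.0, 0.0, 1.0]]
```

```bash
python3 - <<'E'
import cv2
for n,(x0,x1,y0,y1) in dict(side=(200,460,80,280),top=(180,440,90,290)).items():
    a=cv2.imread(f"pics/{n}0.png"); cv2.imwrite(f"pics/{n}0z.png",cv2.resize(a[y0:y1,x0:x1],None,fx=3,fy=3,interpolation=cv2.INTER_CUBIC))
E
```

```text
(no output)
```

View pics/side0z.png

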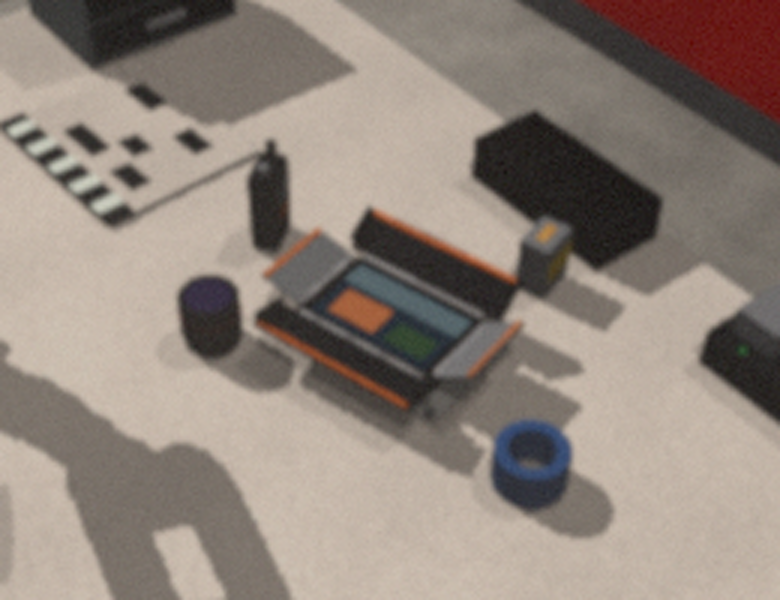

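View pics/top0z.png

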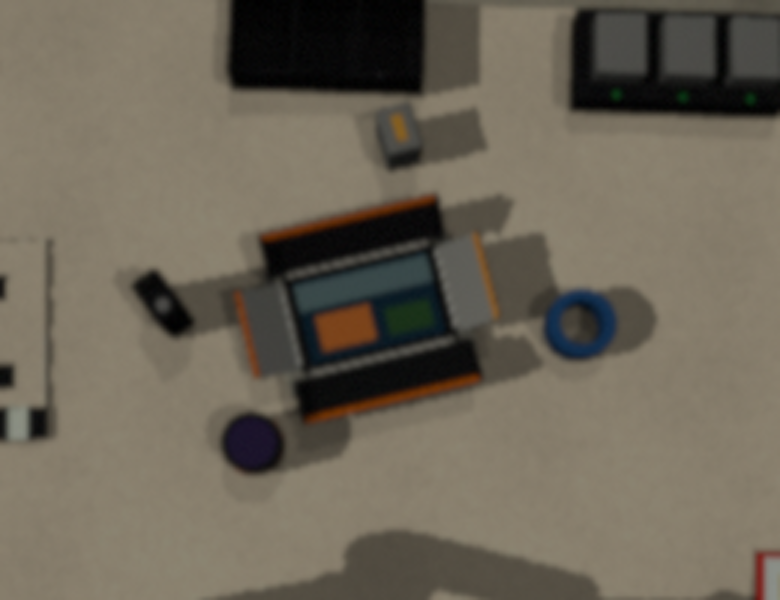

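View pics/side0.png

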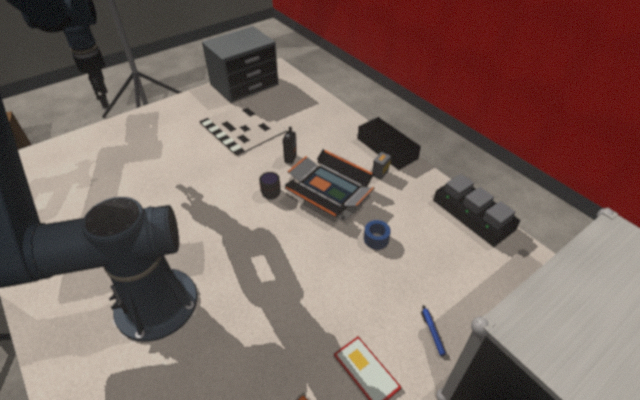

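View pics/top0.png

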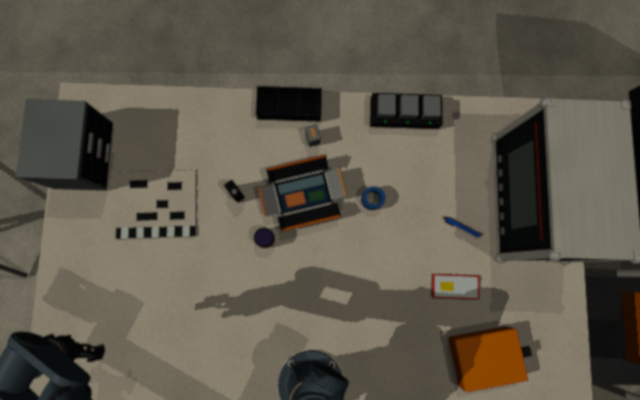

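The top and side views show the hood splayed open, rotated about 13°. The radio is off the left end (top 235,191), the lens near-left (265,241), the tape on the right (374,197) and the battery on the far side (310,134). I'll fit a model to these points.

```bash
cat > geo.py <<'E'
import numpy as np
from station import manip
from scipy.optimize import least_squares
HX,HY,HZ,L=0.056,0.088,0.042,0.054
NAMES=["end_left","end_right","long_far","long_near"]
def Rz(a): c,s=np.cos(a),np.sin(a); return np.array([[c,-s,0],[s,c,0],[0,0,1]])
DIR=dict(end_left=(0,1),end_right=(0,-1),long_far=(1,0),long_near=(-1,0))
def edge_local(n,th,along=0.0):
    d=np.array(DIR[n]+(0,),float); h=HX if n[0]=='l' else HY
    t=np.array([-d[1],d[0],0])
    return d*(h+L*np.cos(th))+np.array([0,0,HZ+L*np.sin(th)])+t*along
def to_world(p,P): return Rz(P[2])@p+np.array([P[0],P[1],0])
def proj(X,K,T):
    c=np.linalg.inv(T)@np.r_[X,1]; u=K@c[:3]; return u[:2]/u[2]
def ray_z(px,K,T,z):
    d=T[:3,:3]@np.linalg.solve(K,np.r_[px,1]); o=T[:3,3]; return o+d*(z-o[2])/d[2]
def tri(obs):
    A=np.zeros((3,3));b=np.zeros(3)
    for px,K,T in obs:
        d=T[:3,:3]@np.linalg.solve(K,np.r_[px,1]);d/=np.linalg.norm(d);M=np.eye(3)-np.outer(d,d);A+=M;b+=M@T[:3,3]
    return np.linalg.solve(A,b)
E
python3 - <<'E'
from geo import *
obs=[];by={}
for n in ("side","top"):
    p=manip.snapshot(n);K=np.array(p["K"]);T=np.array(p["world_from_camera"])
    for l in NAMES+["monitor"]:
        r=manip.pinpoint(l+"_edge" if l!="monitor" else l,p)
        if r: obs.append((l,np.array(r[0]["point"]),K,T,r[0]["score"],n))
    for l in ["radio_mid","lens_mid","battery_mid","tape_mid"]:
        r=manip.pinpoint(l,p)
        if r: by.setdefault(l,[]).append((np.array(r[0]["point"]),K,T))
def res(v):
    out=[]
    for l,px,K,T,s,n in obs:
        X=to_world(np.zeros(3) if l=="monitor" else edge_local(l,v[3+NAMES.index(l)]),v)
        out+=list(proj(X,K,T)-px)
    return out
f=least_squares(res,[0.5,0,0.2,.4,.4,.4,.4],loss="soft_l1")
print(f.x.round(4))
r=np.array(res(f.x)).reshape(-1,2)
for o,e in zip(obs,r): print(o[5],o[0],e.round(1),round(o[4],2))
H=dict(radio_mid=.0525,lens_mid=.033,battery_mid=.036,tape_mid=.024)
for l,o in by.items():
    print(l,tri(o).round(3),[ray_z(*q,H[l]).round(3) for q in o])
    X=ray_z(*o[-1],H[l]); print("  mon frame",(Rz(-f.x[2])@(X-np.r_[f.x[:2],0])).round(3))
E
```

```text
[0.611  0.0396 0.2935 0.3834 0.7807 0.307  0.1713]
side end_left [0.7 0.5] 0.65
side end_right [-0.3  1.1] 0.79
side long_far [ 1.4 -0.3] 0.61
side long_near [-1.7 -0.4] 0.77
side monitor [ 0.5 -0.5] 0.85
top end_left [2.4 0.8] 0.81
top end_right [-1.6 -1.5] 0.92
top long_far [-1.2 -0.4] 0.97
top long_near [-0.4  2.2] 0.89
top monitor [0.9 0. ] 0.72
radio_mid [0.606 0.276 0.042] [array([0.601, 0.265, 0.052]), array([0.603, 0.275, 0.052])]
  mon frame [0.06  0.228 0.052]
lens_mid [0.454 0.158 0.047] [array([0.463, 0.17 , 0.033]), array([0.453, 0.16 , 0.033])]
  mon frame [-0.116  0.161  0.033]
battery_mid [0.8   0.031 0.044] [array([0.81 , 0.036, 0.036]), array([0.8  , 0.032, 0.036])]
  mon frame [ 0.179 -0.062  0.036]
tape_mid [ 0.593 -0.187  0.043] [array([ 0.599, -0.174,  0.024]), array([ 0.6  , -0.193,  0.024])]
  mon frame [-0.078 -0.219  0.024]
```

```bash
cat >> geo.py <<'E'
from scipy.spatial.transform import Rotation as R, Slerp
def plan(p1,R1,n,start=None):
    "rows (tool frame) from start/current pose to p1,R1 in n rows, straight"
    if start is None:
        s=manip.sense(); p0=s["tcp_pos"];R0=R.from_quat(s["tool_rot"])
    else: p0,R0=start
    w=(R0.inv()*R1).as_rotvec()
    rows=[];P=p0;Q=R0
    for i in range(n):
        Pn=p0+(p1-p0)*(i+1)/n; Qn=R0*R.from_rotvec(w*(i+1)/n)
        d=Q.inv().apply(Pn-P); t=np.degrees((Q.inv()*Qn).as_rotvec())
        r=[round(float(x),4) for x in d]+[round(float(x),2) for x in t]
        rows.append(r); P=P+Q.apply(r[:3]); Q=Q*R.from_rotvec(np.radians(r[3:]))
    return rows,(P,Q)
def tool(psi,tiltx=0.,tilty=0.):
    """tool x=-Xm, y=+Ym, z=-Z; tiltx>0: tool z leans to -Ym (for left end); tilty>0: leans to -Xm (far panel) """
    M=Rz(psi)@np.array([[-1,0,0],[0,1,0],[0,0,-1.]])
    return R.from_matrix(M)*R.from_rotvec([tiltx,0,0])*R.from_rotvec([0,tilty,0])
E
python3 - <<'E'
from geo import *
print(manip.tips_ahead)
for a in (tool(0.25,.5),tool(.25,0,.5)): print((Rz(-.25)@a.as_matrix()[:,2]).round(2))
psi=0.25;M=tool(psi)
p1=np.array([0.611,0.04,0.335])+0.05*M.as_matrix()[:,0]
rows,e=plan(p1,M,13); print(p1,rows)
E
```

```text
0.025
[ 0.   -0.48 -0.88]
[-0.48  0.   -0.88]
[0.56255438 0.0276298  0.335     ] [[-0.0415, -0.0357, -0.0061, -0.0, -0.0, -2.16], [-0.0402, -0.0372, -0.006, -0.0, -0.0, -2.17], [-0.0387, -0.0387, -0.0061, -0.0, -0.0, -2.16], [-0.0372, -0.0402, -0.006, -0.0, -0.0, -2.16], [-0.0357, -0.0415, -0.0061, -0.0, -0.0, -2.17], [-0.0341, -0.0429, -0.006, -0.0, -0.0, -2.16], [-0.0324, -0.0441, -0.0061, -0.0, -0.0, -2.16], [-0.0308, -0.0453, -0.006, -0.0, -0.0, -2.16], [-0.029, -0.0464, -0.0061, -0.0, -0.0, -2.17], [-0.0272, -0.0475, -0.006, -0.0, -0.0, -2.16], [-0.0255, -0.0485, -0.0061, -0.0, -0.0, -2.16], [-0.0236, -0.0494, -0.006, -0.0, -0.0, -2.17], [-0.0217, -0.0502, -0.0061, -0.0, -0.0, -2.16]]
```

Emit:
play_rows:
  steps:
    - [[-0.0415, -0.0357, -0.0061, 0, 0, -2.16], [-0.0402, -0.0372, -0.006, 0, 0, -2.17], [-0.0387, -0.0387, -0.0061, 0, 0, -2.16], [-0.0372, -0.0402, -0.006, 0, 0, -2.16], [-0.0357, -0.0415, -0.0061, 0, 0, -2.17], [-0.0341, -0.0429, -0.006, 0, 0, -2.16], [-0.0324, -0.0441, -0.0061, 0, 0, -2.16], [-0.0308, -0.0453, -0.006, 0, 0, -2.16], [-0.029, -0.0464, -0.0061, 0, 0, -2.17], [-0.0272, -0.0475, -0.006, 0, 0, -2.16]]
  fingers: 0

```text
t: 3.6
tcp_pos: [0.468, 0.1597, 0.3173]
tool_rot: [-0.069, 0.998, 0.0, 0.0]
force: [1.6, 0.6, -0.4]
finger_gap: 0.002
```

Emit:
play_rows:
  steps:
    - [[-0.0255, -0.0485, -0.0061, 0, 0, -2.16], [-0.0236, -0.0494, -0.006, 0, 0, -2.17], [-0.0217, -0.0502, -0.0061, 0, 0, -2.16], [0, 0, 0, 0, 0, 0]]

```text
t: 4.1
tcp_pos: [0.5652, 0.0242, 0.3354]
tool_rot: [-0.122, 0.992, -0.001, 0.001]
force: [-0.8, 0.8, -0.1]
finger_gap: 0.003
```

```bash
cat > fit.py <<'E'
from geo import *
import cv2,sys,json
def look(views,tag,save=True):
    obs=[]
    for n in views:
        p=manip.snapshot(n);K=np.array(p["K"]);T=np.array(p["world_from_camera"])
        if save: cv2.imwrite(f"pics/{tag}_{n}.png",p["img"][:,:,::-1])
        for l in NAMES+["monitor"]:
            r=manip.pinpoint(l+"_edge" if l!="monitor" else l,p)
            if r: obs.append((l,np.array(r[0]["point"]),K,T,r[0]["score"],n))
    return obs
def res(v,obs):
    out=[]
    for l,px,K,T,s,n in obs:
        X=to_world(np.zeros(3) if l=="monitor" else edge_local(l,v[3+NAMES.index(l)]),v)
        out+=list((proj(X,K,T)-px)*(1 if n!="top" else 1.))
    return out
E
python3 - <<'E'
from fit import *
s=manip.sense();print(s["t"],s["tcp_pos"],s["tool_rot"],s["force"],s["finger_gap"],s["q"])
obs=look(["wrist","side","top"],"v1")
for sel in (["wrist"],["wrist","side","top"]):
    o=[q for q in obs if q[5] in sel]
    f=least_squares(res,[0.6,0.04,0.25,.4,.7,.3,.2],args=(o,),loss="soft_l1");print(f.x.round(4))
    for q,e in zip(o,np.array(res(f.x,o)).reshape(-1,2)): print(q[5],q[0],q[1].round(0),e.round(1),round(q[4],2))
E
```

```text
4.1 [0.56520849 0.02419486 0.33539661] [-1.22271117e-01  9.92495418e-01 -7.79277820e-04  1.41857182e-03] [-0.83911764  0.82529561 -0.14909252] 0.002685716052444508 [-1.54354076e-01  3.62277626e-01  1.48572049e+00 -7.52874658e-04
  1.29043945e+00 -1.97009924e+00]
[ 0.6086  0.0421  0.2668  0.191   0.7659  0.3478 -0.0532]
wrist end_left [442. 191.] [ 0.1 -0. ] 0.91
wrist end_right [222. 202.] [ 0. -0.] 0.55
wrist long_far [330. 271.] [ 0.5 -0. ] 0.8
wrist long_near [327. 100.] [0.4 1.2] 0.81
wrist monitor [335. 184.] [-6.9 -1.9] 0.73
[0.6085 0.0416 0.2672 0.1724 0.7879 0.5724 0.0397]
wrist end_left [442. 191.] [-0.4 -0.4] 0.91
wrist end_right [222. 202.] [0.1 0.1] 0.55
wrist long_far [330. 271.] [0.2 0.7] 0.8
wrist long_near [327. 100.] [0.1 1.2] 0.81
wrist monitor [335. 184.] [-7.2 -2. ] 0.73
side end_left [294. 166.] [ 2.7 -0.7] 0.69
side end_right [365. 193.] [0.  1.1] 0.8
side long_far [350. 161.] [-0.3  0.1] 0.95
side long_near [311. 204.] [-1.3  0.1] 0.85
side monitor [331. 194.] [-0.7  0.5] 0.82
top end_right [343. 182.] [-0.9 -1.8] 0.49
top long_near [314. 223.] [-2.3  1.4] 0.67
top monitor [304. 193.] [-0.4  0.7] 0.83
```

View pics/v1_wrist.png

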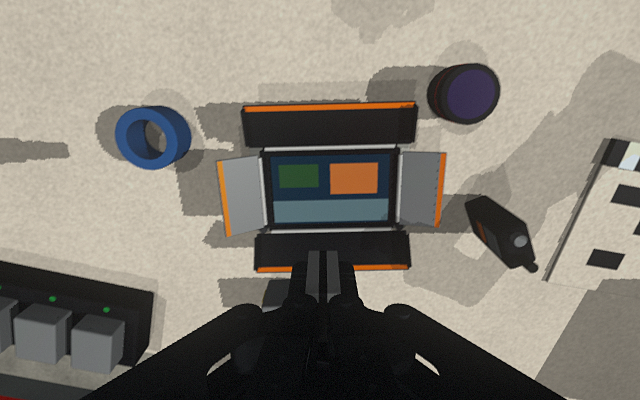

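```bash
python3 - <<'E'
import cv2,numpy as np
a=cv2.imread("pics/v1_wrist.png").astype(int)
b,g,r=a[...,0],a[...,1],a[...,2]
m=((r-b>70)&(r-g>35)).astype(np.uint8); m[300:]=0; m[155:200,325:382]=0
n,l,st,c=cv2.connectedComponentsWithStats(m)
for i in range(1,n):
    if st[i,4]>40:
        ys,xs=np.where(l==i); rc=cv2.minAreaRect(np.c_[xs,ys].astype(np.float32)); print(st[i],cv2.boxPoints(rc).round(1).tolist())
z=cv2.resize(a[80:300,190:510].astype(np.uint8),None,fx=2.5,fy=2.5,interpolation=cv2.INTER_CUBIC); cv2.imwrite("pics/v1z.png",z)
E
```

```text
[ 244  102  171   10 1026] [[243.89999389648438, 105.80000305175781], [414.0, 101.30000305175781], [414.1000061035156, 107.4000015258789], [244.10000610351562, 111.9000015258789]]
[434 153  12  75 392] [[433.79998779296875, 226.6999969482422], [440.5, 152.60000610351562], [445.79998779296875, 153.10000610351562], [439.1000061035156, 227.1999969482422]]
[217 161  14  76 397] [[216.39999389648438, 161.1999969482422], [221.60000610351562, 160.5], [231.10000610351562, 235.6999969482422], [225.89999389648438, 236.39999389648438]]
[353 264  55   6 264] [[353.0, 264.0], [407.0, 264.0], [407.0, 269.0], [353.0, 269.0]]
[257 266  35   6 174] [[257.0, 266.0], [291.0, 266.0], [291.0, 271.0], [257.0, 271.0]]
```

View pics/v1z.png

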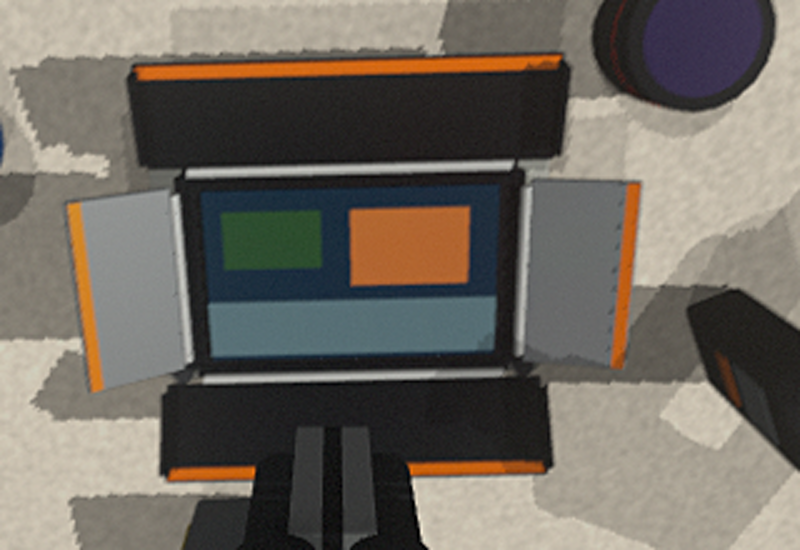

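```bash
python3 - <<'E'
from geo import *
import json
p=manip.snapshot("wrist");K=p["K"];T=p["world_from_camera"];print(manip.sense()["t"])
z=lambda u,v:(u/2.5+190,v/2.5+80)
pts=[]  # (local fn, px, weight)
o=[("end_left",-1,(445.8,153.1)),("end_left",1,(439.1,227.2)),("end_right",-1,(216.4,161.2)),("end_right",1,(225.9,236.4))]
xs={"end_left":-1,"end_right":-1}
def res(v,full=False):
    r=[]
    for n,sx,px in o: # sx: sign of local x
        loc=edge_local(n,v[3+NAMES.index(n)]); loc[0]=0.049*sx
        r+=list(proj(to_world(loc,v),K,T)-px)
    for n,px in (("long_near",((243.9,105.8),(414,101.3))),("long_far",((257,271),(407,269)))):
        for sy,q in zip((-1,1),px):
            loc=edge_local(n,v[3+NAMES.index(n)]); loc[1]=sy*0.098
            e=proj(to_world(loc,v),K,T)-q; r+=[e[1],e[0]*0.3]
    for sx,sy,q in ((-1,-1,z(184,180)),(-1,1,z(521,170)),(1,1,z(523,366)),(1,-1,z(192,374))):
        r+=list((proj(to_world(np.array([sx*.052,sy*.084,.041]),v),K,T)-q)*0.7)
    return np.array(r)
f=least_squares(res,[.61,.042,.267,.3,.7,.4,.1],loss="soft_l1");print(f.x.round(4));print(res(f.x).round(1))
by={}
H=dict(radio_mid=.0525,lens_mid=.033,battery_mid=.036,tape_mid=.024)
for l in ["radio_mid","lens_mid","tape_mid"]:
    r=manip.pinpoint(l,p)
    if r:
        X=ray_z(np.array(r[0]["point"]),K,T,H[l]); print(l,X.round(3),(Rz(-f.x[2])@(X-np.r_[f.x[:2],0])).round(3))
for nm,q in dict(radio_top=((480,197),(500,212),(515,265),(530,250)),).items():
    for a in q:
        X=ray_z(np.array(a,float),K,T,.105);print(nm,a,(Rz(-f.x[2])@(X-np.r_[f.x[:2],0])).round(3))
E
```

```text
5.05
[0.6049 0.0484 0.2692 0.1614 0.6119 0.2183 0.2068]
[ 1.3 -0.6  0.4 -0.3 -0.4 -0.5 -0.3  1.6 -0.6  0.2  0.5  0.4  0.4  0.8
 -0.1 -0.9 -0.9  0.  -0.2  1.  -3.7  0.3  1.1 -0.4]
radio_mid [0.602 0.266 0.052] [0.055 0.21  0.052]
lens_mid [0.456 0.161 0.033] [-0.113  0.148  0.033]
tape_mid [ 0.598 -0.189  0.024] [-0.07  -0.227  0.024]
radio_top (480, 197) [-0.01   0.162  0.105]
radio_top (500, 212) [0.008 0.187 0.105]
radio_top (515, 265) [0.075 0.214 0.105]
radio_top (530, 250) [0.056 0.228 0.105]
```

```bash
cat > push.py <<'E'
from geo import *
P=[0.6049,0.0484,0.2692]
H=0.010
# in-plane coordinates (out, up) relative to monitor frame
def path(name,phi,along,th0,th1=np.pi/2,s=0.012,n=10,h=H,over=0.0):
    d=np.array(DIR[name]+(0.,)); hx=HX if name[0]=='l' else HY
    t=np.array([0,1.,0]) if name[0]=='l' else np.array([1.,0,0])
    a=np.array([-np.sin(phi),-np.cos(phi)]); nn=np.array([-np.cos(phi),np.sin(phi)])
    def tip(th):
        u=np.array([np.cos(th),np.sin(th)]); m=np.array([-np.sin(th),np.cos(th)])
        if th<np.pi/2-phi: C=np.array([hx,HZ])+L*u-.002*m; return C-nn*h+a*s
        C=np.array([hx,HZ])+(L-s)*u-.002*m; return C-nn*h
    tilt={"end_left":(phi,0),"end_right":(-phi,0),"long_far":(0,phi),"long_near":(0,-phi)}[name]
    Q=tool(P[2],*tilt)
    def W(q2): # tip centre 2d -> TCP world
        loc=d*q2[0]+np.array([0,0,q2[1]])+t*along
        return to_world(loc,P)-Q.as_matrix()[:,2]*0.025
    ths=np.linspace(th0,th1,n)
    tips=[tip(x) for x in ths]
    pre=tips[0]-nn*0.02
    hi=pre-a*0.13
    return Q,W,hi,pre,tips,ths,a,nn
def show(seq,start=None):
    "seq: list of (p,Q,n)"
    e=start;out=[]
    for p,Q,n in seq:
        r,e=plan(p,Q,n,e); out+=r
    for i in range(0,len(out),10): print(str(out[i:i+10]))
    print("end",e[0].round(4),e[1].as_quat().round(4))
E
python3 - <<'E'
from push import *
s=manip.sense();print(s["t"],s["tcp_pos"],s["tool_rot"])
Q,W,hi,pre,tips,ths,a,nn=path("end_left",np.radians(25),-0.033,0.0)
print("hi",hi,W(hi),"pre",pre,W(pre),tips[0])
show([(W(hi),Q,5),(W(pre),Q,5)])
E
```

```text
5.2 [0.56255078 0.02762714 0.33499627] [-1.24605947e-01  9.92206308e-01 -4.37242404e-07 -3.25151839e-05]
hi [0.21905819 0.13426577] [0.51201775 0.26097682 0.15692347] pre [0.16411781 0.01644576] [0.52662971 0.20801518 0.03910345] [0.14599166 0.02489812]
[[-0.0017, 0.0477, 0.0356, 5.0, -0.05, -0.22], [-0.002, 0.0507, 0.0313, 5.0, -0.05, -0.22], [-0.002, 0.0531, 0.0268, 5.0, -0.05, -0.21], [-0.0023, 0.0553, 0.0221, 5.0, -0.05, -0.22], [-0.0025, 0.057, 0.0171, 5.0, -0.05, -0.22], [0.0, 0.0, 0.026, -0.0, 0.0, -0.0], [0.0, 0.0, 0.026, -0.0, 0.0, -0.0], [0.0, 0.0, 0.026, -0.0, 0.0, -0.0], [0.0, 0.0, 0.026, -0.0, 0.0, -0.0], [0.0, 0.0, 0.026, -0.0, 0.0, -0.0]]
end [0.5267 0.208  0.0391] [-0.131   0.9675 -0.2145  0.0291]
```

Emit:
play_rows:
  steps:
    - [[-0.0017, 0.0477, 0.0356, 5.0, -0.05, -0.22], [-0.002, 0.0507, 0.0313, 5.0, -0.05, -0.22], [-0.002, 0.0531, 0.0268, 5.0, -0.05, -0.21], [-0.0023, 0.0553, 0.0221, 5.0, -0.05, -0.22], [-0.0025, 0.057, 0.0171, 5.0, -0.05, -0.22], [0, 0, 0.026, 0, 0, 0], [0, 0, 0, 0, 0, 0]]

```text
t: 6.08
tcp_pos: [0.5135, 0.2505, 0.1313]
tool_rot: [-0.132, 0.967, -0.215, 0.027]
force: [-0.0, 0.4, -0.4]
finger_gap: -0.0
```

```bash
python3 - <<'E'
from geo import *
import cv2
s=manip.sense();print(s["t"],s["tcp_pos"],s["tool_rot"],s["force"],s["q"].round(2))
a=manip.snapshot("wrist")["img"][:,:,::-1]; b=manip.snapshot("side")["img"][:,:,::-1][100:280,210:430]
cv2.imwrite("pics/c1.png",np.vstack([cv2.resize(a,(480,300)),cv2.resize(b,(480,300*480//480))]))
E
```

```text
6.075 [0.5134717  0.25053658 0.13133344] [-0.13212943  0.96720712 -0.21524178  0.02689211] [-0.01211348  0.40669827 -0.35102435] [ 0.46  0.7   1.6  -0.52  1.   -1.07]
```

View pics/c1.png

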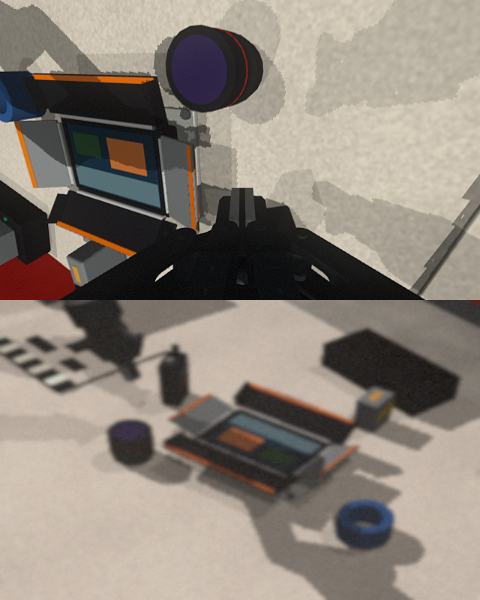

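```bash
python3 - <<'E'
from push import *
K=np.array([[443.751,0,309.633],[0,443.751,202.046],[0,0,1]]);T=np.array([[0.0284,-0.9883,0.1501,0.3574],[-0.9995,-0.0304,-0.0116,0.0382],[0.0161,-0.1497,-0.9886,1.4763],[0,0,0,1]])
for z in (0.0,.105):
  for q in ((230,180),(244,198.3),(238.3,201.7),(225,185)):
    X=ray_z(np.array(q),K,T,z);print(z,q,(Rz(-P[2])@(X-np.r_[P[:2],0])).round(3))
E
```

```text
0.0 (230, 180) [0.107 0.223 0.   ]
0.0 (244, 198.3) [0.035 0.191 0.   ]
0.0 (238.3, 201.7) [0.028 0.212 0.   ]
0.0 (225, 185) [0.094 0.243 0.   ]
0.105 (230, 180) [0.082 0.211 0.105]
0.105 (244, 198.3) [0.015 0.181 0.105]
0.105 (238.3, 201.7) [0.009 0.201 0.105]
0.105 (225, 185) [0.07  0.23  0.105]
```

Emit:
play_rows:
  steps:
    - [[0, 0, 0.026, 0, 0, 0], [0, 0, 0.026, 0, 0, 0], [0, 0, 0.026, 0, 0, 0], [0, 0, 0.026, 0, 0, 0], [0, 0, 0, 0, 0, 0]]

```text
t: 6.8
tcp_pos: [0.5273, 0.2064, 0.0394]
tool_rot: [-0.129, 0.968, -0.215, 0.029]
force: [0.1, -1.0, -0.1]
finger_gap: -0.001
```

```bash
python3 - <<'E'
from push import *
s=manip.sense();print(s["t"],s["tcp_pos"],s["force"])
Q,W,hi,pre,tips,ths,a,nn=path("end_left",np.radians(25),-0.033,0.0,n=13)
show([(W(tips[0]),Q,2)]+[(W(x),Q,1) for x in tips[1:]])
E
```

```text
6.8 [0.52726004 0.20639681 0.03944049] [ 0.14416175 -0.9818661  -0.14728235]
[[0.0001, -0.0091, -0.0002, -0.01, -0.05, -0.08], [0.0, -0.0092, -0.0002, -0.0, -0.04, -0.08], [0.0, -0.0032, -0.0063, -0.0, -0.0, -0.0], [0.0, -0.0039, -0.0059, -0.0, -0.0, -0.0], [0.0, -0.0047, -0.0053, -0.0, -0.0, -0.0], [0.0, -0.0054, -0.0046, -0.0, -0.0, -0.0], [0.0, -0.0059, -0.0039, -0.0, -0.0, -0.0], [0.0, -0.0063, -0.0031, -0.0, -0.0, -0.0], [0.0, -0.0067, -0.0022, -0.0, -0.0, -0.0], [0.0, -0.007, -0.0013, -0.0, -0.0, -0.0]]
[[0.0, -0.0065, -0.0005, -0.0, -0.0, -0.0], [0.0, -0.0055, 0.0004, -0.0, -0.0, -0.0], [0.0, -0.0054, 0.001, -0.0, -0.0, -0.0], [0.0, -0.0052, 0.0018, -0.0, -0.0, -0.0]]
end [0.544  0.1453 0.1024] [-0.131   0.9675 -0.2145  0.029 ]
```

Emit:
play_rows:
  steps:
    - [[0, -0.01, 0, 0, 0, 0], [0, -0.01, 0, 0, 0, 0], [0, -0.0032, -0.0063, 0, 0, 0], [0, -0.0039, -0.0059, 0, 0, 0], [0, -0.0047, -0.0053, 0, 0, 0], [0, -0.0054, -0.0046, 0, 0, 0]]

```text
t: 7.55
tcp_pos: [0.5332, 0.1848, 0.0755]
tool_rot: [-0.131, 0.967, -0.214, 0.029]
force: [0.1, 2.1, -1.3]
finger_gap: 0.001
```

```bash
python3 - <<'E'
from geo import *
import cv2
s=manip.sense();print(s["t"],s["tcp_pos"],s["tool_rot"],s["force"])
a=manip.snapshot("wrist")["img"][:,:,::-1]; b=manip.snapshot("side")["img"][:,:,::-1][100:250,210:430]
cv2.imwrite("pics/c2.png",np.vstack([cv2.resize(a,(480,300)),cv2.resize(b,(440,300))[:, :].copy() if 0 else cv2.resize(b,(480,300))]))
E
```

```text
7.55 [0.5331585  0.18482181 0.0754563 ] [-0.1312519   0.96746383 -0.2143024   0.02934552] [ 0.12283681  2.08913881 -1.26616551]
```

View pics/c2.png

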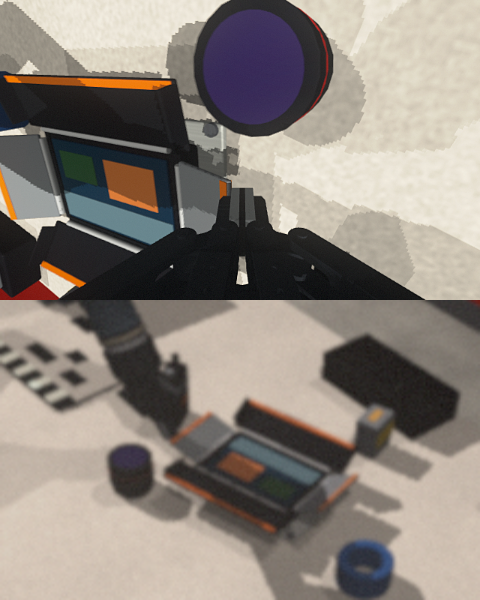

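The fingertip is under the left panel's orange edge, and there is about 2 N of contact force. I'll continue the arc.

Emit:
play_rows:
  steps:
    - [[0, -0.0059, -0.0039, 0, 0, 0], [0, -0.0063, -0.0031, 0, 0, 0], [0, -0.0067, -0.0022, 0, 0, 0], [0, -0.007, -0.0013, 0, 0, 0], [0, -0.0065, -0.0005, 0, 0, 0], [0, -0.0055, 0.0004, 0, 0, 0], [0, -0.0054, 0.001, 0, 0, 0]]

```text
t: 8.52
tcp_pos: [0.5426, 0.1519, 0.1053]
tool_rot: [-0.131, 0.967, -0.215, 0.031]
force: [-8.3, 11.3, 23.3]
finger_gap: 0.005
```

Emit:
play_rows:
  steps:
    - [[0, -0.0052, 0.0018, 0, 0, 0], [0, 0, 0, 0, 0, 0]]

```text
t: 8.78
tcp_pos: [0.5447, 0.1452, 0.1071]
tool_rot: [-0.131, 0.967, -0.216, 0.031]
force: [-7.2, 5.5, 24.7]
finger_gap: 0.002
```

```bash
python3 - <<'E'
from geo import *
import cv2
s=manip.sense();print(s["t"],s["tcp_pos"],s["tool_rot"],s["force"])
a=manip.snapshot("wrist")["img"][:,:,::-1]; b=manip.snapshot("side")["img"][:,:,::-1][100:250,210:430]
cv2.imwrite("pics/c3.png",np.vstack([cv2.resize(a,(480,300)),cv2.resize(b,(480,300))]))
E
```

```text
8.775 [0.54469679 0.14518357 0.10714126] [-0.13090933  0.96699765 -0.21640489  0.03077704] [-7.19193361  5.52183114 24.69501108]
```

View pics/c3.png

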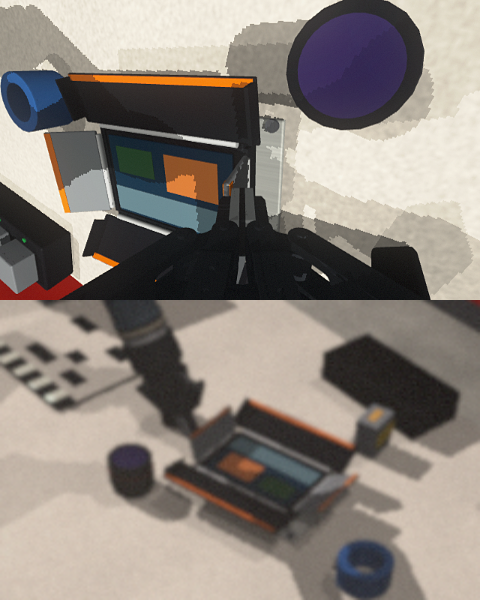

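Something on the finger, probably the shoulder, bears down on the panel edge with about 25 N. I'll lift 9 mm, then press inward higher up.

Emit:
play_rows:
  steps:
    - [[0, -0.0019, -0.0041, 0, 0, 0], [0, -0.0019, -0.0041, 0, 0, 0], [0, 0, 0, 0, 0, 0]]

```text
t: 9.25
tcp_pos: [0.5439, 0.1452, 0.1114]
tool_rot: [-0.131, 0.967, -0.215, 0.029]
force: [-0.6, 1.7, 0.5]
finger_gap: 0.004
```

Emit:
play_rows:
  steps:
    - [[0, -0.0036, 0.0017, 0, 0, 0], [0, -0.0036, 0.0017, 0, 0, 0], [0, 0, 0, 0, 0, 0]]

```text
t: 9.62
tcp_pos: [0.5461, 0.1371, 0.1112]
tool_rot: [-0.131, 0.967, -0.215, 0.029]
force: [-0.7, -0.4, 0.7]
finger_gap: -0.003
```

```bash
python3 - <<'E'
from push import *
import cv2
s=manip.sense();print(s["t"],s["tcp_pos"],s["tool_rot"],s["force"])
tip=s["tcp_pos"]+R.from_quat(s["tool_rot"]).apply([0,0,.025]);print("tip mon",Rz(-P[2])@(tip-np.r_[P[:2],0]))
a=manip.snapshot("wrist")["img"][:,:,::-1]; b=manip.snapshot("side")["img"][:,:,::-1][120:220,250:400]
cv2.imwrite("pics/c4.png",np.vstack([cv2.resize(a,(480,300)),cv2.resize(b,(450,300),interpolation=2).copy().__getitem__(slice(None)) if 0 else cv2.resize(b,(480,300),interpolation=2)]))
E
```

```text
9.625 [0.54612469 0.13706843 0.11124494] [-0.13087912  0.96743283 -0.21475114  0.02874598] [-0.73464967 -0.41049023  0.73057985]
tip mon [-0.03309378  0.09053087  0.08859216]
```

View pics/c4.png

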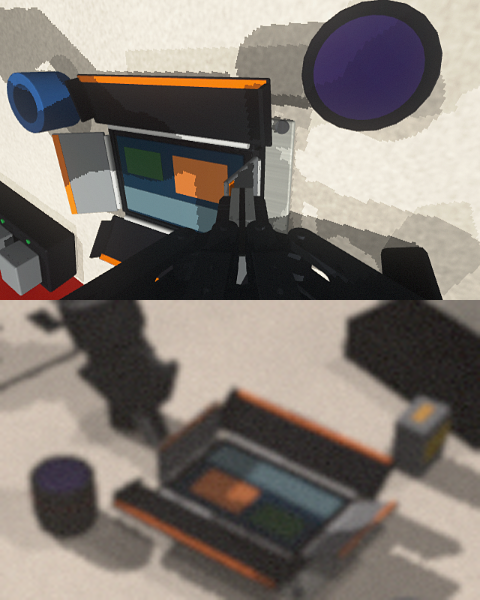

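Emit:
play_rows:
  steps:
    - [[0, -0.0027, 0.0013, 0, 0, 0], [0, -0.0027, 0.0013, 0, 0, 0], [0, 0, 0, 0, 0, 0]]

```text
t: 10.1
tcp_pos: [0.5466, 0.1353, 0.1113]
tool_rot: [-0.13, 0.968, -0.211, 0.03]
force: [-5.6, 12.8, 4.9]
finger_gap: -0.001
```

```bash
python3 - <<'E'
from push import *
import cv2
s=manip.sense();print(s["t"],s["tcp_pos"],s["tool_rot"],s["force"])
tip=s["tcp_pos"]+R.from_quat(s["tool_rot"]).apply([0,0,.025]);print("tip mon",Rz(-P[2])@(tip-np.r_[P[:2],0]))
a=manip.snapshot("wrist")["img"][:,:,::-1]
cv2.imwrite("pics/c5.png",cv2.resize(a[100:300,200:460],None,fx=3,fy=3,interpolation=2))
E
```

```text
10.1 [0.54658435 0.1352794  0.11127926] [-0.13040954  0.96820369 -0.2113774   0.02990939] [-5.57213175 12.75653325  4.87237507]
tip mon [-0.03305412  0.08883207  0.08855801]
```

View pics/c5.png

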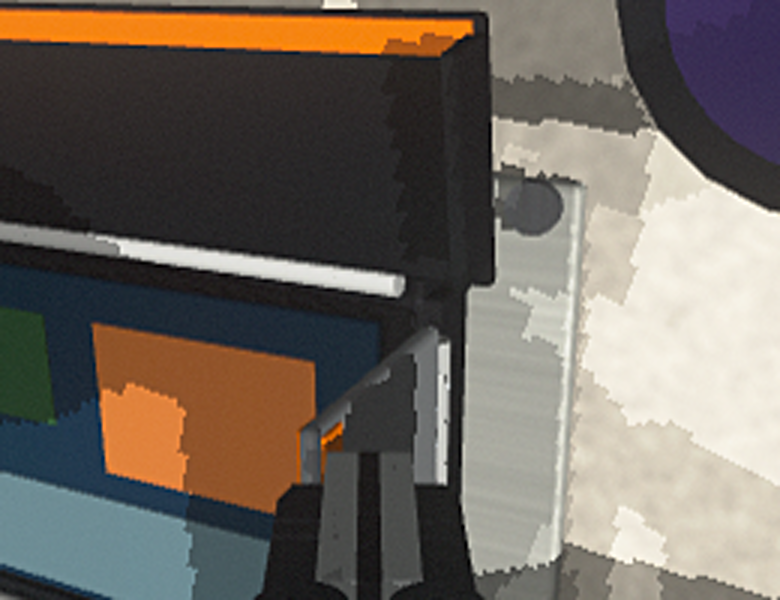

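```bash
sed -i 's/^P=.*/P=[0.6068,0.0417,0.268]/; s/^H=.*/H=0.008/' push.py; python3 - <<'E'
from push import *
s=manip.sense();print(s["t"])
Q0=tool(0.2692,np.radians(25)); p0=s["tcp_pos"]
y=Q0.as_matrix()[:,1];z=Q0.as_matrix()[:,2]
pA=p0+y*.012; pB=pA-z*.11
Q,W,hi,pre,tips,ths,a,nn=path("end_right",np.radians(22),0.01,0.35,s=.010,n=10)
print(pre,hi,tips[0])
show([(pA,Q0,2),(pB,Q0,2),(W(hi)+[0,0,.08],Q,6)],(p0,Q0))
E
```

```text
10.15
[0.161627   0.03887691] [0.21032586 0.15941081] [0.14308333 0.04636904]
[[0.0, 0.006, -0.0, 0.0, 0.0, 0.0], [0.0, 0.006, -0.0, 0.0, 0.0, 0.0], [0.0, 0.0, -0.055, 0.0, 0.0, 0.0], [0.0, 0.0, -0.055, 0.0, 0.0, 0.0], [-0.0071, -0.0619, 0.0184, -7.83, 0.0, 0.01], [-0.0072, -0.0638, 0.0099, -7.84, 0.0, 0.01], [-0.0072, -0.0646, 0.001, -7.83, 0.0, 0.02], [-0.0072, -0.0641, -0.0078, -7.83, 0.0, 0.01], [-0.0072, -0.0624, -0.0164, -7.84, 0.0, 0.01], [-0.0072, -0.0597, -0.0248, -7.83, 0.0, 0.01]]
end [ 0.6746 -0.1675  0.2626] [-0.1312  0.9728  0.1891 -0.0255]
```

Emit:
play_rows:
  steps:
    - [[0, 0.008, 0, 0, 0, 0], [0, 0.008, 0, 0, 0, 0], [0, 0, -0.055, 0, 0, 0], [0, 0, -0.055, 0, 0, 0], [-0.007, -0.061, 0.0184, -7.83, 0, 0], [-0.007, -0.062, 0.0099, -7.84, 0, 0], [-0.007, -0.062, 0.001, -7.83, 0, 0], [-0.007, -0.062, -0.0078, -7.83, 0, 0], [-0.007, -0.061, -0.0164, -7.84, 0, 0], [-0.007, -0.0597, -0.0248, -7.83, 0, 0]]

```text
t: 11.4
tcp_pos: [0.6697, -0.1561, 0.2595]
tool_rot: [-0.132, 0.972, 0.191, -0.025]
force: [0.7, 0.1, 0.1]
finger_gap: 0.0
```

Emit:
play_rows:
  steps:
    - [[0, 0, 0, 0, 0, 0]]

```text
t: 11.52
tcp_pos: [0.6704, -0.1624, 0.2561]
tool_rot: [-0.127, 0.974, 0.188, -0.025]
force: [0.4, 0.7, -0.5]
finger_gap: 0.002
```

```bash
python3 - <<'E'
from push import *
import cv2
s=manip.sense();print(s["t"],s["tcp_pos"],s["tool_rot"],s["force"],s["q"].round(2))
p=manip.snapshot("wrist")
K,T=p["K"],p["world_from_camera"]
a=p["img"][:,:,::-1].copy()
ths=[1.5708,.6,.3,.2]
for n,t in zip(NAMES,ths):
    for al in (-.049,.049) if n[0]=='e' else (-.1,.1):
        u=proj(to_world(edge_local(n,t,al),P),K,T); cv2.circle(a,tuple(int(round(x)) for x in u),2,(0,255,0),-1)
        l0=edge_local(n,0,al); l0=edge_local(n,t,al)*1; 
        d=np.array(DIR[n]+(0,));q=d*(HX if n[0]=='l' else HY)+np.array([-d[1],d[0],0])*al+np.array([0,0,HZ])
        u=proj(to_world(q,P),K,T); cv2.circle(a,tuple(int(round(x)) for x in u),2,(255,0,255),-1)
b=manip.snapshot("side")["img"][:,:,::-1][120:220,250:400]
cv2.imwrite("pics/c6.png",a);cv2.imwrite("pics/c6s.png",cv2.resize(b,None,fx=4,fy=4,interpolation=2))
Q,W,hi,pre,tips,ths,a,nn=path("end_right",np.radians(22),0.01,0.35,s=.010,n=10)
Qc=tool(0.2692,np.radians(-22))
show([(W(pre)+(W(hi)-W(pre))*.4,Q,3),(W(pre),Q,2)])
E
```

```text
11.525 [ 0.67042801 -0.16240281  0.25608412] [-0.12703775  0.97356429  0.18817205 -0.02500514] [ 0.4143421   0.65215189 -0.52832448] [-0.51  0.72  1.11  0.27  1.59 -2.37]
[[-0.0009, -0.0135, 0.0474, 0.03, -0.03, -0.04], [-0.0009, -0.0135, 0.0473, 0.03, -0.02, -0.05], [-0.0008, -0.0134, 0.0474, 0.02, -0.03, -0.04], [0.0, 0.0, 0.026, 0.0, -0.0, 0.0], [0.0, 0.0, 0.026, 0.0, -0.0, 0.0]]
end [ 0.6617 -0.1205  0.062 ] [-0.1312  0.9728  0.1891 -0.0255]
```

View pics/c6.png

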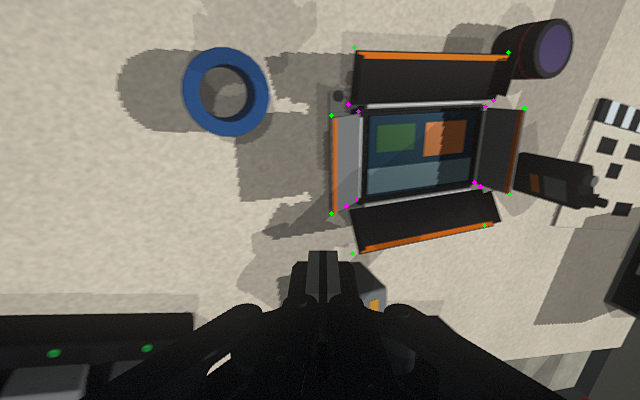

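View pics/c6s.png

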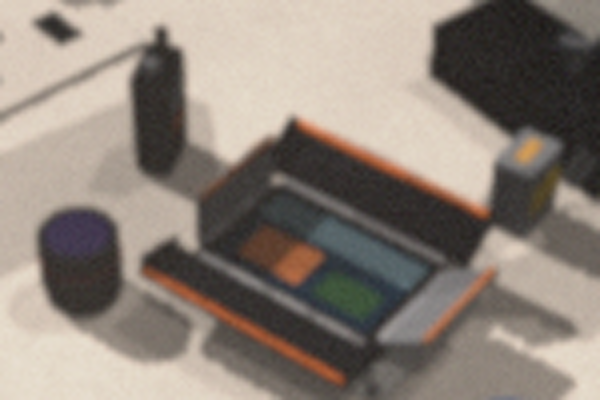

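Emit:
play_rows:
  steps:
    - [[-0.001, -0.0135, 0.0474, 0, 0, 0], [-0.001, -0.0135, 0.0473, 0, 0, 0], [-0.001, -0.0134, 0.0474, 0, 0, 0], [0, 0, 0.026, 0, 0, 0], [0, 0, 0.026, 0, 0, 0], [0, 0, 0, 0, 0, 0], [0, 0, 0, 0, 0, 0]]

```text
t: 12.5
tcp_pos: [0.6634, -0.1178, 0.0651]
tool_rot: [-0.133, 0.973, 0.189, -0.025]
force: [0.2, -0.5, 0.7]
finger_gap: -0.0
```

```bash
python3 - <<'E'
from push import *
import cv2
s=manip.sense();print(s["t"],s["tcp_pos"],s["tool_rot"],s["force"])
Q,W,hi,pre,tips,ths,a,nn=path("end_right",np.radians(22),0.01,0.35,s=.010,n=10)
show([(W(tips[0]),Q,2)]+[(W(x),Q,1) for x in tips[1:]])
b=manip.snapshot("side")["img"][:,:,::-1][120:270,250:450]
cv2.imwrite("pics/c7s.png",cv2.resize(b,None,fx=3,fy=3,interpolation=2))
E
```

```text
12.5 [ 0.66341209 -0.11782528  0.06507286] [-0.13278971  0.9727223   0.18854247 -0.02509894] [ 0.18109015 -0.53478199  0.71824493]
[[0.0011, 0.0084, 0.001, -0.04, -0.0, 0.1], [0.0012, 0.0085, 0.001, -0.03, -0.0, 0.09], [0.0, 0.005, -0.0053, -0.0, -0.0, 0.0], [0.0, 0.0058, -0.0046, -0.0, -0.0, 0.0], [0.0, 0.0063, -0.0037, -0.0, -0.0, 0.0], [0.0, 0.0067, -0.0028, -0.0, -0.0, 0.0], [0.0, 0.0071, -0.002, -0.0, -0.0, 0.0], [0.0, 0.0073, -0.0009, -0.0, -0.0, 0.0], [0.0, 0.0062, 0.0, -0.0, -0.0, 0.0], [0.0, 0.0059, 0.0008, -0.0, -0.0, 0.0]]
[[0.0, 0.0057, 0.0016, -0.0, -0.0, 0.0]]
end [ 0.6447 -0.0587  0.1062] [-0.1312  0.9728  0.1891 -0.0255]
```

View pics/c7s.png

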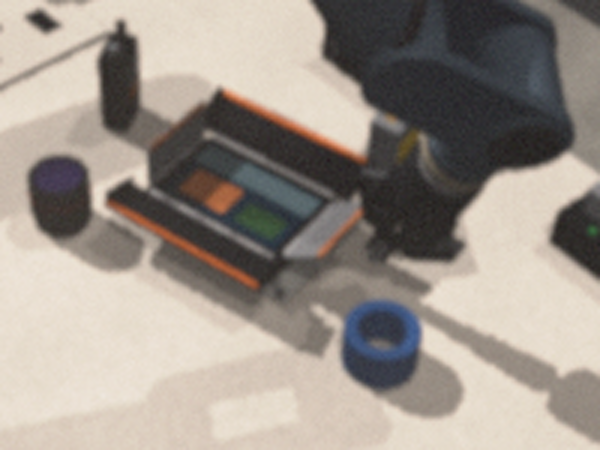

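Emit:
play_rows:
  steps:
    - [[0.001, 0.0084, 0.001, 0, 0, 0], [0.001, 0.0085, 0.001, 0, 0, 0], [0, 0.005, -0.0053, 0, 0, 0], [0, 0.0058, -0.0046, 0, 0, 0], [0, 0.0063, -0.0037, 0, 0, 0], [0, 0.0067, -0.0028, 0, 0, 0], [0, 0.0071, -0.002, 0, 0, 0]]

```text
t: 13.42
tcp_pos: [0.6509, -0.0824, 0.0973]
tool_rot: [-0.132, 0.973, 0.189, -0.025]
force: [0.2, -1.3, -1.3]
finger_gap: -0.001
```

Emit:
play_rows:
  steps:
    - [[0, 0.0073, -0.0009, 0, 0, 0], [0, 0.0062, 0, 0, 0, 0], [0, 0.0059, 0.0008, 0, 0, 0], [0, 0, 0, 0, 0, 0]]

```text
t: 13.92
tcp_pos: [0.6457, -0.0642, 0.1044]
tool_rot: [-0.132, 0.973, 0.19, -0.026]
force: [-0.0, 0.1, -0.1]
finger_gap: 0.0
```

```bash
python3 - <<'E'
from push import *
import cv2
s=manip.sense();print(s["t"],s["tcp_pos"],s["tool_rot"],s["force"])
tip=s["tcp_pos"]+R.from_quat(s["tool_rot"]).apply([0,0,.025]);print("tip mon",Rz(-P[2])@(tip-np.r_[P[:2],0]))
a=manip.snapshot("wrist")["img"][:,:,::-1]
cv2.imwrite("pics/c8.png",cv2.resize(a[60:300,200:520],None,fx=2.4,fy=2.4,interpolation=2))
E
```

```text
13.925 [ 0.64566313 -0.0642343   0.10442339] [-0.13206293  0.97258208  0.18966446 -0.02590124] [-0.03301606  0.07508172 -0.11394245]
tip mon [ 0.00939883 -0.10304958  0.08125557]
```

View pics/c8.png

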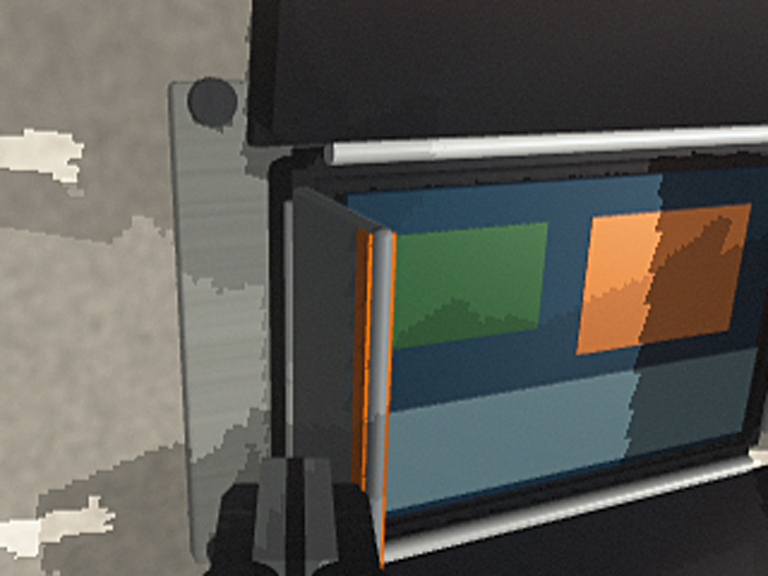

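Emit:
play_rows:
  steps:
    - [[0, 0.0046, 0.0019, 0, 0, 0], [0, 0.0046, 0.0019, 0, 0, 0], [0, 0, 0, 0, 0, 0]]

```text
t: 14.35
tcp_pos: [0.6442, -0.0579, 0.1044]
tool_rot: [-0.132, 0.973, 0.186, -0.025]
force: [0.7, -7.0, 0.7]
finger_gap: -0.003
```

Emit:
play_rows:
  steps:
    - [[0, 0.0037, 0.0015, 0, 0, 0], [0, 0, 0, 0, 0, 0]]

```text
t: 14.6
tcp_pos: [0.6442, -0.0575, 0.1045]
tool_rot: [-0.132, 0.974, 0.183, -0.023]
force: [-0.1, -13.3, 2.6]
finger_gap: -0.003
```

```bash
python3 - <<'E'
from push import *
import cv2
s=manip.sense();print(s["t"],s["tcp_pos"],s["tool_rot"],s["force"])
tip=s["tcp_pos"]+R.from_quat(s["tool_rot"]).apply([0,0,.025]);print("tip mon",Rz(-P[2])@(tip-np.r_[P[:2],0]))
E
```

```text
14.6 [ 0.64417156 -0.05750167  0.10454303] [-0.13227747  0.97384744  0.18322994 -0.02346544] [ -0.05765464 -13.29113361   2.6007986 ]
tip mon [ 0.00981961 -0.09647931  0.08124922]
```

```bash
sed -i 's/^H=.*/H=0.0065/' push.py; python3 - <<'E'
from push import *
s=manip.sense()
Qc=tool(P[2],np.radians(-22)); p0=s["tcp_pos"]
pA=p0-Qc.as_matrix()[:,1]*.012; pB=pA-Qc.as_matrix()[:,2]*.12
Q,W,hi,pre,tips,ths,a,nn=path("long_far",np.radians(25),0.045,0.08,s=.010,n=10)
print(hi,pre,W(hi),W(pre))
show([(pA,Qc,2),(pB,Qc,2),(W(hi)+[0,0,.09],Q,5)],(p0,Qc))
E
```

```text
[0.18471847 0.14187934] [0.1297781  0.02405933] [0.78319661 0.13680545 0.16453704] [0.73021748 0.12225705 0.04671702]
[[0.0, -0.006, 0.0, 0.0, 0.0, 0.0], [0.0, -0.006, -0.0, 0.0, 0.0, 0.0], [0.0, 0.0, -0.06, 0.0, 0.0, 0.0], [0.0, 0.0, -0.06, 0.0, 0.0, 0.0], [-0.0371, 0.0416, 0.0075, 4.33, 4.94, 0.96], [-0.0368, 0.0425, 0.0011, 4.33, 4.94, 0.96], [-0.0358, 0.0429, -0.0053, 4.33, 4.93, 0.96], [-0.0345, 0.0429, -0.0115, 4.33, 4.94, 0.96], [-0.0324, 0.0424, -0.0177, 4.33, 4.94, 0.96]]
end [0.7832 0.1368 0.2545] [-0.1304  0.9675 -0.0289 -0.2145]
```

Emit:
play_rows:
  steps:
    - [[0, -0.009, 0, 0, 0, 0], [0, -0.009, 0, 0, 0, 0], [0, 0, -0.06, 0, 0, 0], [0, 0, -0.06, 0, 0, 0], [-0.0371, 0.0416, 0.0075, 4.33, 4.94, 0.96], [-0.0368, 0.0425, 0.0011, 4.33, 4.94, 0.96], [-0.0358, 0.0429, -0.0053, 4.33, 4.93, 0.96], [-0.0345, 0.0429, -0.0115, 4.33, 4.94, 0.96], [-0.0324, 0.0424, -0.0177, 4.33, 4.94, 0.96], [0, 0, 0, 0, 0, 0]]

```text
t: 15.85
tcp_pos: [0.7828, 0.1461, 0.2462]
tool_rot: [-0.136, 0.966, -0.029, -0.216]
force: [0.3, -0.4, -0.9]
finger_gap: -0.001
```

```bash
python3 - <<'E'
from push import *
import cv2
s=manip.sense();print(s["t"],s["tcp_pos"],s["tool_rot"],s["force"],s["q"].round(2))
p=manip.snapshot("wrist")
K,T=p["K"],p["world_from_camera"]
a=p["img"][:,:,::-1].copy(); cv2.imwrite("pics/c9raw.png",a)
ths=[1.5708,1.5708,.3,.2]
for n,t in zip(NAMES,ths):
    for al in (-.049,.049) if n[0]=='e' else (-.1,.1):
        u=proj(to_world(edge_local(n,t,al),P),K,T); cv2.circle(a,tuple(int(round(x)) for x in u),2,(0,255,0),-1)
        d=np.array(DIR[n]+(0,));q=d*(HX if n[0]=='l' else HY)+np.array([-d[1],d[0],0])*al+np.array([0,0,HZ])
        u=proj(to_world(q,P),K,T); cv2.circle(a,tuple(int(round(x)) for x in u),2,(255,0,255),-1)
b=manip.snapshot("side")["img"][:,:,::-1][120:240,250:410]
cv2.imwrite("pics/c9.png",np.vstack([a[:300],cv2.resize(b,(640,480),interpolation=2)[80:380]]))
E
```

```text
15.85 [0.78281566 0.14606867 0.24615206] [-0.13633812  0.96638625 -0.02884314 -0.21605   ] [ 0.29539885 -0.42041281 -0.91917034] [ 0.07  1.03  0.46 -0.1   2.08 -1.81]
```

View pics/c9.png

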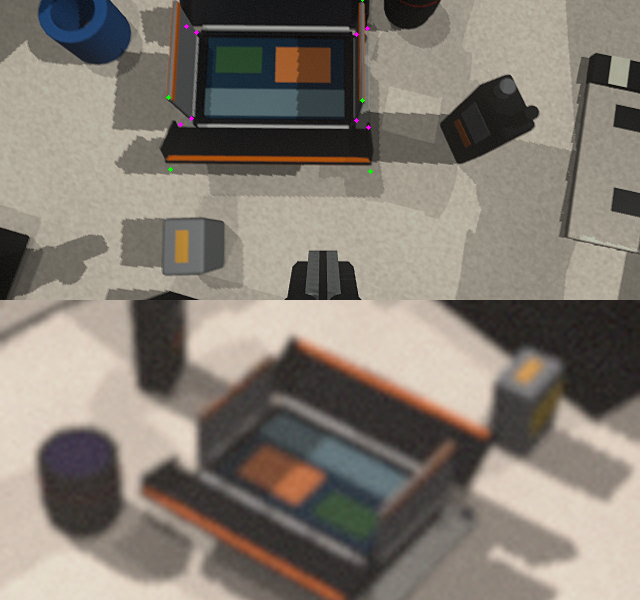

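```bash
python3 - <<'E'
from push import *
Q,W,hi,pre,tips,ths,a,nn=path("long_far",np.radians(25),0.045,0.2,s=.010,n=12)
print(hi,pre)
show([(W(hi),Q,2),(W(pre),Q,3),(W(tips[0]),Q,2)]+[(W(x),Q,1) for x in tips[1:]])
E
```

```text
[0.18405228 0.14832556] [0.12911191 0.03050555]
[[-0.0166, -0.0014, 0.0353, -0.02, -0.11, 0.12], [-0.0165, -0.0015, 0.0353, -0.02, -0.11, 0.12], [0.0, 0.0, 0.0433, -0.0, 0.0, 0.0], [0.0, 0.0, 0.0433, -0.0, 0.0, 0.0], [0.0, 0.0001, 0.0434, -0.0, 0.0, 0.0], [0.01, -0.0, -0.0, -0.0, 0.0, 0.0], [0.01, -0.0, -0.0, -0.0, 0.0, 0.0], [0.0042, -0.0, -0.0054, -0.0, 0.0, 0.0], [0.0047, -0.0, -0.0047, -0.0, 0.0, 0.0], [0.0053, -0.0, -0.0041, -0.0, 0.0, 0.0]]
[[0.0058, -0.0, -0.0035, -0.0, 0.0, 0.0], [0.0062, -0.0, -0.0027, -0.0, 0.0, 0.0], [0.0064, -0.0, -0.0019, -0.0, 0.0, 0.0], [0.0067, -0.0, -0.001, -0.0, 0.0, 0.0], [0.0061, -0.0, -0.0003, -0.0, 0.0, 0.0], [0.0055, -0.0, 0.0004, -0.0, 0.0, 0.0], [0.0053, -0.0, 0.0011, -0.0, 0.0, 0.0], [0.0052, -0.0, 0.0018, -0.0, 0.0, 0.0]]
end [0.6667 0.1049 0.1059] [-0.1305  0.9675 -0.0289 -0.2145]
```

Emit:
play_rows:
  steps:
    - [[-0.0166, -0.0014, 0.0353, 0, -0.1, 0.1], [-0.0165, -0.0015, 0.0353, 0, -0.1, 0.1], [0, 0, 0.0433, 0, 0, 0], [0, 0, 0.0433, 0, 0, 0], [0, 0, 0.0434, 0, 0, 0], [0, 0, 0, 0, 0, 0], [0, 0, 0, 0, 0, 0]]

```text
t: 16.82
tcp_pos: [0.7325, 0.1188, 0.0584]
tool_rot: [-0.128, 0.969, -0.029, -0.211]
force: [0.3, -0.0, -0.1]
finger_gap: -0.001
```

```bash
python3 - <<'E'
from push import *
import cv2
s=manip.sense();print(s["t"],s["tcp_pos"],s["tool_rot"],s["force"],s["q"].round(2))
tip=s["tcp_pos"]+R.from_quat(s["tool_rot"]).apply([0,0,.025]);print("tip mon",Rz(-P[2])@(tip-np.r_[P[:2],0]))
a=manip.snapshot("wrist")["img"][:,:,::-1]
b=manip.snapshot("side")["img"][:,:,::-1][120:240,250:410]
cv2.imwrite("pics/c10.png",np.vstack([cv2.resize(a,(480,300)),cv2.resize(b,(480,360),interpolation=2)[:300]]))
E
```

```text
16.825 [0.73246344 0.11877564 0.05841502] [-0.12849542  0.96856455 -0.02911465 -0.21100708] [ 0.3386224  -0.0315296  -0.13496326] [ 0.04  1.08  0.84 -0.09  1.63 -1.78]
tip mon [0.13118156 0.04103762 0.0356836 ]
```

View pics/c10.png

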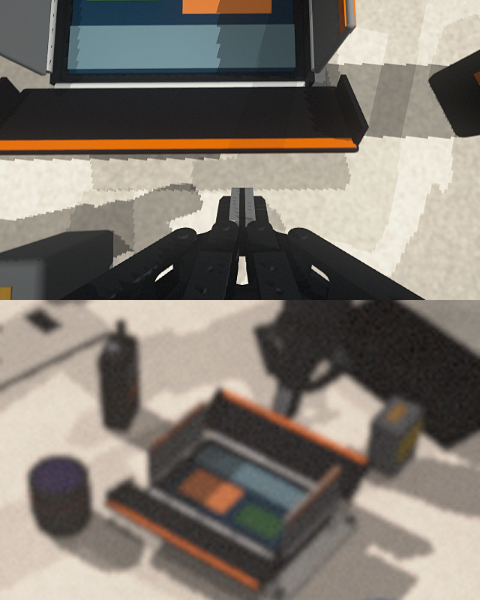

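Emit:
play_rows:
  steps:
    - [[0.008, 0, 0.0005, 0, 0, 0], [0.0075, 0, 0.0005, 0, 0, 0], [0.0042, 0, -0.0054, 0, 0, 0], [0.0047, 0, -0.0047, 0, 0, 0], [0.0053, 0, -0.0041, 0, 0, 0], [0.0058, 0, -0.0035, 0, 0, 0], [0.0062, 0, -0.0027, 0, 0, 0], [0.0064, 0, -0.0019, 0, 0, 0]]

```text
t: 17.92
tcp_pos: [0.6972, 0.1109, 0.0957]
tool_rot: [-0.129, 0.968, -0.029, -0.213]
force: [1.2, 0.6, -1.7]
finger_gap: -0.002
```

Emit:
play_rows:
  steps:
    - [[0.0067, 0, -0.001, 0, 0, 0], [0.0061, 0, -0.0003, 0, 0, 0], [0.0055, 0, 0.0004, 0, 0, 0], [0.0053, 0, 0.0011, 0, 0, 0]]

```text
t: 18.42
tcp_pos: [0.6765, 0.1053, 0.1053]
tool_rot: [-0.129, 0.968, -0.029, -0.212]
force: [2.3, -0.0, -1.8]
finger_gap: 0.002
```

```bash
python3 - <<'E'
from push import *
import cv2
s=manip.sense();print(s["t"],s["tcp_pos"],s["tool_rot"],s["force"],s["q"].round(2))
tip=s["tcp_pos"]+R.from_quat(s["tool_rot"]).apply([0,0,.025]);print("tip mon",Rz(-P[2])@(tip-np.r_[P[:2],0]))
a=manip.snapshot("wrist")["img"][:,:,::-1]
b=manip.snapshot("side")["img"][:,:,::-1][120:240,250:410]
cv2.imwrite("pics/c11.png",np.vstack([cv2.resize(a,(480,300)),cv2.resize(b,(480,360),interpolation=2)[:300]]))
E
```

```text
18.425 [0.67650166 0.10530218 0.10530547] [-0.12943878  0.96811768 -0.02922838 -0.21246048] [ 2.32747209 -0.03709229 -1.81543535] [ 0.03  0.95  1.04 -0.1   1.57 -1.78]
tip mon [0.07358198 0.04285748 0.08260515]
```

View pics/c11.png

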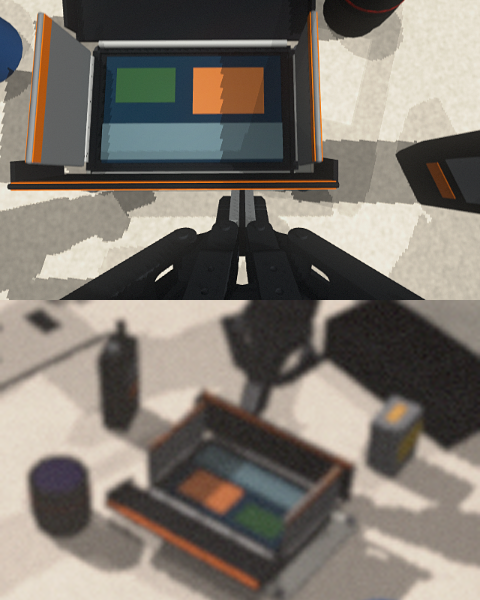

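Emit:
play_rows:
  steps:
    - [[0.0036, 0, 0.0017, 0, 0, 0], [0.0036, 0, 0.0017, 0, 0, 0], [0, 0, 0, 0, 0, 0]]

```text
t: 18.9
tcp_pos: [0.6708, 0.1037, 0.1057]
tool_rot: [-0.13, 0.969, -0.029, -0.21]
force: [5.2, 1.6, 0.3]
finger_gap: 0.002
```

Emit:
play_rows:
  steps:
    - [[0.0036, 0, 0.0017, 0, 0, 0], [0, 0, 0, 0, 0, 0]]

```text
t: 19.15
tcp_pos: [0.6702, 0.1036, 0.1059]
tool_rot: [-0.13, 0.97, -0.029, -0.205]
force: [9.9, 4.5, -0.0]
finger_gap: -0.002
```

```bash
python3 - <<'E'
from push import *
import cv2
s=manip.sense();print(s["t"],s["tcp_pos"],s["tool_rot"],s["force"],s["q"].round(2))
tip=s["tcp_pos"]+R.from_quat(s["tool_rot"]).apply([0,0,.025]);print("tip mon",Rz(-P[2])@(tip-np.r_[P[:2],0]))
E
```

```text
19.15 [0.67023975 0.10355462 0.10593408] [-0.12966514  0.96968828 -0.02865348 -0.20511113] [ 9.88830789  4.49715315 -0.02412149] [ 0.03  0.93  1.07 -0.1   1.54 -1.79]
tip mon [0.06742385 0.04280972 0.08307866]
```

```bash
python3 - <<'E'
from push import *
s=manip.sense()
Qc=tool(P[2],0,np.radians(25)); p0=s["tcp_pos"]
pA=p0-Qc.as_matrix()[:,0]*.014; pB=pA-Qc.as_matrix()[:,2]*.12
Q,W,hi,pre,tips,ths,a,nn=path("long_near",np.radians(35),-0.02,0.0,s=.011,n=10,h=.011)
print(hi,pre,tips[0],W(hi),W(pre))
show([(pA,Qc,2),(pB,Qc,2),(W(hi)+[0,0,.08],Q,7)],(p0,Qc))
E
```

```text
[0.20364931 0.11969822] [0.12908437 0.01320846] [0.11270133 0.02467999] [ 0.40188901 -0.03531019  0.14017702] [ 0.47379216 -0.01556515  0.03368726]
[[-0.007, 0.0, 0.0, 0.0, 0.0, 0.0], [-0.007, 0.0, 0.0, 0.0, 0.0, 0.0], [-0.0, 0.0, -0.06, 0.0, 0.0, 0.0], [0.0, 0.0, -0.06, 0.0, 0.0, 0.0], [0.0472, -0.009, 0.0202, -0.0, -8.57, -0.0], [0.0496, -0.009, 0.0129, 0.0, -8.57, -0.0], [0.051, -0.0089, 0.0054, 0.0, -8.57, -0.0], [0.0513, -0.009, -0.0022, -0.0, -8.58, 0.0], [0.0503, -0.009, -0.0099, 0.0, -8.57, 0.0], [0.0483, -0.009, -0.0173, 0.0, -8.57, -0.0]]
[[0.0452, -0.0089, -0.0243, 0.0, -8.57, -0.0]]
end [ 0.4019 -0.0353  0.2202] [-0.1274  0.9452  0.0402  0.298 ]
```

```bash
python3 - <<'E'
from push import *
s=manip.sense()
Qc=tool(P[2],0,np.radians(25)); p0=s["tcp_pos"]
pA=p0-Qc.as_matrix()[:,0]*.014; pB=pA-Qc.as_matrix()[:,2]*.12
Q,W,hi,pre,tips,ths,a,nn=path("long_near",np.radians(35),-0.02,0.0,s=.011,n=10,h=.011)
pre=tips[0]+np.array([.022,0])
print(pre,W(pre))
show([(pA,Qc,2),(pB,Qc,2),(W(pre)+[0,0,.14],Q,6)],(p0,Qc))
E
```

```text
[0.13470133 0.02467999] [ 0.46837572 -0.01705254  0.04515879]
[[-0.007, 0.0, 0.0, 0.0, 0.0, 0.0], [-0.007, 0.0, 0.0, 0.0, 0.0, 0.0], [-0.0, 0.0, -0.06, 0.0, 0.0, 0.0], [0.0, 0.0, -0.06, 0.0, 0.0, 0.0], [0.0421, -0.0105, 0.024, 0.0, -10.0, 0.0], [0.0457, -0.0104, 0.0163, 0.0, -10.0, -0.0], [0.0478, -0.0105, 0.0081, 0.0, -10.0, 0.0], [0.0485, -0.0105, -0.0003, -0.0, -10.0, -0.0], [0.0477, -0.0105, -0.0087, 0.0, -10.0, -0.0], [0.0455, -0.0104, -0.0168, 0.0, -10.0, 0.0]]
end [ 0.4684 -0.017   0.1851] [-0.1274  0.9452  0.0402  0.298 ]
```

Emit:
play_rows:
  steps:
    - [[-0.009, 0, 0, 0, 0, 0], [-0.009, 0, 0, 0, 0, 0], [0, 0, -0.06, 0, 0, 0], [0, 0, -0.06, 0, 0, 0], [0.0421, -0.0105, 0.024, 0, -10, 0], [0.0457, -0.0104, 0.0163, 0, -10, 0], [0.0478, -0.0105, 0.0081, 0, -10, 0], [0.0485, -0.0105, -0.0003, 0, -10, 0], [0.0477, -0.0105, -0.0087, 0, -10, 0], [0.0455, -0.0104, -0.0168, 0, -10, 0]]

```text
t: 20.4
tcp_pos: [0.5208, 0.0168, 0.2031]
tool_rot: [-0.135, 0.969, 0.045, 0.2]
force: [0.4, 1.2, 0.4]
finger_gap: -0.001
```

Emit:
play_rows:
  steps:
    - [[0, 0, 0, 0, 0, 0], [0, 0, 0, 0, 0, 0]]

```text
t: 20.65
tcp_pos: [0.5261, 0.0162, 0.2042]
tool_rot: [-0.136, 0.969, 0.044, 0.201]
force: [0.3, 0.2, 0.1]
finger_gap: 0.0
```

```bash
python3 - <<'E'
from push import *
import cv2
s=manip.sense();print(s["t"],s["tcp_pos"],s["tool_rot"],s["force"],s["q"].round(2))
Q,W,hi,pre,tips,ths,a,nn=path("long_near",np.radians(35),-0.02,0.0,s=.011,n=13,h=.011)
pre=tips[0]+np.array([.022,0])
a=manip.snapshot("wrist")["img"][:,:,::-1]
b=manip.snapshot("side")["img"][:,:,::-1][120:240,250:410]
cv2.imwrite("pics/c12.png",np.vstack([cv2.resize(a,(480,300)),cv2.resize(b,(480,360),interpolation=2)[:300]]))
show([(W(pre),Q,4),(W(tips[0]),Q,2)]+[(W(x),Q,1) for x in tips[1:]])
E
```

```text
20.65 [0.52606753 0.01622685 0.20424744] [-0.13600458  0.96906023  0.0437227   0.2012793 ] [0.31893103 0.24512259 0.09981979] [-0.32  0.39  2.    0.57  0.48 -2.64]
[[0.0309, -0.0052, 0.0297, 0.5, -2.82, 0.02], [0.0323, -0.0049, 0.0282, 0.5, -2.81, 0.03], [0.0337, -0.0046, 0.0266, 0.51, -2.82, 0.02], [0.0349, -0.0045, 0.0249, 0.5, -2.82, 0.02], [-0.009, -0.0, 0.0063, -0.0, 0.0, 0.0], [-0.009, -0.0, 0.0064, -0.0, 0.0, 0.0], [-0.0042, -0.0, -0.0057, -0.0, 0.0, 0.0], [-0.0049, -0.0, -0.0051, -0.0, 0.0, 0.0], [-0.0056, -0.0, -0.0044, -0.0, 0.0, 0.0], [-0.006, -0.0, -0.0036, -0.0, 0.0, 0.0]]
[[-0.0065, -0.0, -0.0028, -0.0, 0.0, 0.0], [-0.0068, -0.0, -0.0019, -0.0, 0.0, 0.0], [-0.007, -0.0, -0.0011, -0.0, 0.0, 0.0], [-0.0061, -0.0, -0.0001, -0.0, 0.0, 0.0], [-0.0056, -0.0, 0.0006, -0.0, 0.0, 0.0], [-0.0055, -0.0, 0.0013, -0.0, 0.0, 0.0], [-0.0052, -0.0, 0.002, -0.0, 0.0, 0.0], [-0.005, -0.0, 0.0027, -0.0, 0.0, 0.0]]
end [0.5336 0.0009 0.0992] [-0.1274  0.9452  0.0402  0.298 ]
```

View pics/c12.png

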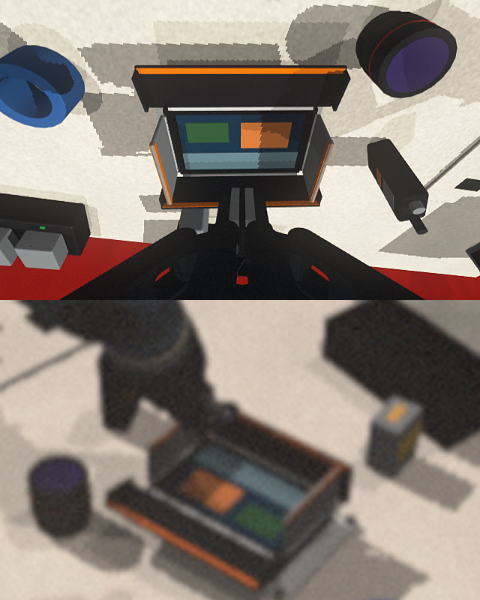

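```bash
cat > kin.py <<'E'
from push import *
D=[([1.15146373,.528461039,1.43392521,3e-5,1.18142167,-.178479705],[.14875221,.60634129,.25532944],[.120141504,.992756159,-.00105419,-.000340214]),
([-.154354076,.362277626,1.48572049,-.000752875,1.29043945,-1.97009924],[.56520849,.02419486,.33539661],[-.122271117,.992495418,-.00077927782,.00141857]),
([.46,.7,1.6,-.52,1.,-1.07],[.5134717,.25053658,.13133344],[-.13212943,.96720712,-.21524178,.02689211]),
([-.51,.72,1.11,.27,1.59,-2.37],[.67042801,-.16240281,.25608412],[-.12703775,.97356429,.18817205,-.02500514]),
([.07,1.03,.46,-.1,2.08,-1.81],[.78281566,.14606867,.24615206],[-.13633812,.96638625,-.02884314,-.21605]),
([.04,1.08,.84,-.09,1.63,-1.78],[.73246344,.11877564,.05841502],[-.12849542,.96856455,-.02911465,-.21100708]),
([.03,.93,1.07,-.1,1.54,-1.79],[.67023975,.10355462,.10593408],[-.12966514,.96968828,-.02865348,-.20511113]),
([-.32,.39,2.,.57,.48,-2.64],[.52606753,.01622685,.20424744],[-.13600458,.96906023,.0437227,.2012793])]
def E(ax,a): v=[0,0,0];v["xyz".index(ax)]=a;return R.from_rotvec(v)
def fk(q,k):
    d1,a1,L1,a2,L2,d6,y0,c6=k[:8]
    A=E('z',q[0]); B=A*E('y',q[1]); C=B*E('y',q[2]); Dd=C*E('z',S4*q[3]); F=Dd*E('y',q[4]); G=F*E('z',S6*q[5]+c6)
    p=A.apply([a1,y0,d1])+B.apply([0,0,L1])+C.apply([a2,0,L2])+F.apply([0,0,d6])
    return p,G
best=None
for S4 in (1,-1):
  for S6 in (1,-1):
    def rs(k):
        o=[]
        for q,p,t in D:
            P_,G=fk(q,k); o+=list(P_-p)+list(0.3*(G.inv()*R.from_quat(t)).as_rotvec())
        return np.array(o)
    for c in (0,1.57,3.14,-1.57):
        f=least_squares(rs,[.2,0,.35,0,.35,.2,0,c])
        if best is None or f.cost<best[0]: best=(f.cost,f.x,S4,S6)
cost,KK,S4,S6=best
LO=np.array([-3.08,-.75,.22,-1.43,0,-2.85]);HI=np.array([3.08,2.2,2.44,4.57,2.65,2.85])
def ik(p,Q,q0):
    def r(q):
        a,G=fk(q,KK); return np.r_[(a-p)*5,(G.inv()*Q).as_rotvec()]
    f=least_squares(r,np.clip(q0,LO+1e-3,HI-1e-3),bounds=(LO,HI)); return f.x,f.cost
if __name__=="__main__":
    print(cost,KK.round(3),S4,S6)
    for q,p,t in D:
        a,G=fk(q,KK);print((a-p).round(4),(G.inv()*R.from_quat(t)).as_rotvec().round(3))
E
python3 kin.py
```

```text
4.1924757237024075e-05 [ 0.277 -0.004  0.593  0.116  0.394  0.277  0.112  1.571] 1 1
[-0.0014 -0.0001 -0.001 ] [-0.     0.    -0.001]
[-0.0008  0.0014 -0.0005] [ 0.     0.    -0.001]
[-0.0004 -0.0004 -0.0005] [-0.003  0.001  0.007]
[-0.0001  0.0008 -0.0032] [ 0.004 -0.004 -0.005]
[-0.0003 -0.0029  0.0014] [-0.002  0.001 -0.002]
[ 0.0026 -0.0019  0.001 ] [ 0.003  0.011 -0.001]
[0.0007 0.0012 0.0019] [-0.004  0.007  0.005]
[0.0002 0.0004 0.0009] [-0.005  0.004 -0.003]
```

```bash
cat > nearopt.py <<'E'
from kin import *
for al in (-0.02,-.05,.03):
 for phi in (15,20,25,30,35):
  for beta in (0,-.15,-.27,-.4):
   for gam in (0,-np.pi/4,-np.pi/2,-3*np.pi/4,np.pi):
    f=np.radians(phi)
    Q0,W,hi,pre,tips,ths,a,nn=path("long_near",f,al,0.0,s=.011,n=5,h=.011)
    pre=tips[0]+np.array([.022,0])
    Q=R.from_rotvec([0,0,beta])*tool(P[2],0,-f)*R.from_rotvec([0,0,gam])
    tot=0;qs=[]
    for t2 in (pre,tips[0],tips[2],tips[-1]):
        tip=W(t2)+Q0.as_matrix()[:,2]*.025; p=tip-Q.as_matrix()[:,2]*.025
        bc=9
        for q0 in ([0,.5,2.,0,.4,-1.7-gam],[-.3,.4,2,.6,.4,-2.4-gam],[-.3,.4,2,-.6,.4,-1.2-gam]):
            q0=list(q0)
            while q0[5]>2.8:q0[5]-=2*np.pi
            q,c=ik(p,Q,q0)
            if c<bc: bc,bq=c,q
        tot=max(tot,bc);qs.append(bq)
    if tot<2e-5: print(al,phi,beta,round(gam,2),"%.1e"%tot,"minq5",round(min(q[4] for q in qs),2),"q6",[round(q[5],2) for q in qs],"q4",[round(q[3],2) for q in qs],"q3",round(max(q[2] for q in qs),2))
E
python3 nearopt.py | head -80
```

```text
-0.02 15 0 -1.57 2.4e-23 minq5 0.18 q6 [np.float64(1.5), np.float64(1.74), np.float64(2.09), np.float64(2.28)] q4 [np.float64(1.03), np.float64(0.82), np.float64(0.5), np.float64(0.36)] q3 2.13
-0.02 15 0 -2.36 8.7e-21 minq5 0.18 q6 [np.float64(0.71), np.float64(0.96), np.float64(1.31), np.float64(1.5)] q4 [np.float64(1.03), np.float64(0.82), np.float64(0.5), np.float64(0.36)] q3 2.13
-0.02 15 -0.15 -1.57 1.0e-20 minq5 0.13 q6 [np.float64(1.62), np.float64(1.95), np.float64(2.35), np.float64(2.53)] q4 [np.float64(1.07), np.float64(0.78), np.float64(0.41), np.float64(0.27)] q3 2.14
-0.02 15 -0.15 -2.36 1.9e-25 minq5 0.13 q6 [np.float64(0.84), np.float64(1.17), np.float64(1.56), np.float64(1.74)] q4 [np.float64(1.07), np.float64(0.78), np.float64(0.41), np.float64(0.27)] q3 2.14
-0.02 15 -0.27 0 7.1e-06 minq5 0.1 q6 [np.float64(-2.85), np.float64(-2.5), np.float64(-2.12), np.float64(-1.96)] q4 [np.float64(0.97), np.float64(0.66), np.float64(0.3), np.float64(0.18)] q3 2.14
-0.02 15 -0.27 -1.57 4.0e-19 minq5 0.09 q6 [np.float64(1.79), np.float64(2.21), np.float64(2.59), np.float64(2.75)]
[... 14106 characters left out ...]
9), np.float64(2.67)] q4 [np.float64(1.37), np.float64(0.86), np.float64(0.36), np.float64(0.22)] q3 2.17
0.03 15 -0.15 -2.36 8.5e-26 minq5 0.09 q6 [np.float64(0.65), np.float64(1.18), np.float64(1.71), np.float64(1.89)] q4 [np.float64(1.37), np.float64(0.86), np.float64(0.36), np.float64(0.22)] q3 2.17
0.03 15 -0.27 -2.36 8.1e-30 minq5 0.05 q6 [np.float64(0.75), np.float64(1.55), np.float64(1.99), np.float64(2.13)] q4 [np.float64(1.4), np.float64(0.64), np.float64(0.21), np.float64(0.11)] q3 2.17
0.03 15 -0.4 0 2.8e-24 minq5 0.01 q6 [np.float64(-2.59), np.float64(-1.69), np.float64(-1.59), np.float64(-1.53)] q4 [np.float64(0.97), np.float64(0.1), np.float64(0.01), np.float64(-0.02)] q3 2.17
```

```bash
cat > near.py <<'E'
from kin import *
PHI=np.radians(22);AL=-0.04
Q0,W,hi,pre,tips,ths,a,nn=path("long_near",PHI,AL,0.0,s=.011,n=13,h=.011)
pre=tips[0]+np.array([.022,0])
Qn=tool(P[2],0,-PHI)*R.from_rotvec([0,0,np.pi])
E
python3 - <<'E'
from near import *
s=manip.sense();q=s["q"]
p0=s["tcp_pos"];Qs=R.from_quat(s["tool_rot"])
V0=tool(P[2]);V1=V0*R.from_rotvec([0,0,np.pi*.999])
pv=np.array([.50,0.0,.24])
seq=[(pv,V0,4),(pv,V0*R.from_rotvec([0,0,np.pi/2]),9),(pv,V0*R.from_rotvec([0,0,np.pi]),9),(W(pre)+[0,0,.1],Qn,4),(W(pre),Qn,3),(W(tips[0]),Qn,2)]+[(W(x),Qn,1) for x in tips[1:]]
e=(p0,Qs)
for p,Q,n in seq:
    r,e2=plan(p,Q,n,e); 
    w=(e[1].inv()*Q).as_rotvec()
    for i in range(1,n+1):
        qn,c=ik(e[0]+(p-e[0])*i/n,e[1]*R.from_rotvec(w*i/n),q); dq=np.abs(qn-q)/0.125; q=qn
        print(q.round(2),"%.0e"%c,"maxspeed",dq.max().round(1))
    e=(p,Q);print('--')
E
```

```text
[-0.3   0.38  1.94  0.33  0.6  -2.4 ] 1e-22 maxspeed 1.9
[-0.27  0.37  1.87  0.18  0.74 -2.24] 1e-26 maxspeed 1.3
[-0.25  0.37  1.81  0.08  0.87 -2.14] 2e-28 maxspeed 1.1
[-0.23  0.38  1.75  0.    1.   -2.07] 1e-29 maxspeed 1.1
--
[-0.23  0.38  1.75  0.    1.   -1.89] 1e-30 maxspeed 1.4
[-0.23  0.38  1.75 -0.    1.   -1.72] 5e-31 maxspeed 1.4
[-0.23  0.38  1.75 -0.    1.   -1.54] 8e-31 maxspeed 1.4
[-0.23  0.38  1.75  0.    1.   -1.37] 9e-31 maxspeed 1.4
[-0.23  0.38  1.75  0.    1.   -1.19] 4e-31 maxspeed 1.4
[-0.23  0.38  1.75  0.    1.   -1.02] 8e-31 maxspeed 1.4
[-0.23  0.38  1.75  0.    1.   -0.84] 5e-31 maxspeed 1.4
[-0.23  0.38  1.75  0.    1.   -0.67] 7e-30 maxspeed 1.4
[-0.23  0.38  1.75  0.    1.   -0.5 ] 7e-30 maxspeed 1.4
--
[-0.23  0.38  1.75  0.    1.   -0.32] 1e-29 maxspeed 1.4
[-0.23  0.38  1.75  0.    1.   -0.15] 9e-30 maxspeed 1.4
[-0.23  0.38  1.75  0.    1.    0.03] 2e-29 maxspeed 1.4
[-0.23  0.38  1.75  0.    1.    0.2 ] 3e-29 maxspeed 1.4
[-0.23  0.38  1.75  0.    1.    0.38] 6e-29 maxspeed 1.4
[-0.23  0.38  1.75  0.    1.    0.55] 3e-28 maxspeed 1.4
[-0.23  0.3
[... 704 characters left out ...]
 1.64  0.24 -0.73] 3e-20 maxspeed 0.7
--
[-0.43  0.7   2.14  1.55  0.24 -0.64] 1e-19 maxspeed 0.7
--
[-0.42  0.68  2.13  1.46  0.24 -0.54] 8e-19 maxspeed 0.8
--
[-0.42  0.67  2.12  1.36  0.25 -0.44] 3e-18 maxspeed 0.8
--
[-0.41  0.65  2.11  1.27  0.25 -0.33] 5e-31 maxspeed 0.8
--
[-0.41  0.64  2.1   1.18  0.26 -0.24] 2e-31 maxspeed 0.8
--
[-0.4   0.63  2.08  1.1   0.26 -0.15] 2e-30 maxspeed 0.7
--
[-0.39  0.62  2.07  1.03  0.27 -0.06] 2e-18 maxspeed 0.7
--
[-0.38  0.62  2.05  0.97  0.28  0.01] 7e-19 maxspeed 0.6
--
[-0.37  0.61  2.04  0.92  0.28  0.06] 1e-20 maxspeed 0.4
--
[-0.36  0.61  2.03  0.89  0.29  0.11] 3e-21 maxspeed 0.4
--
[-0.36  0.62  2.01  0.85  0.29  0.15] 1e-21 maxspeed 0.3
--
```

```bash
python3 - <<'E'
from near import *
show([(np.array([.50,0.0,.24]),tool(P[2]),4)])
E
```

```text
[[0.0033, -0.0019, -0.0113, 0.47, 5.93, 0.17], [0.0044, -0.0019, -0.0108, 0.48, 5.94, 0.18], [0.0055, -0.0021, -0.0104, 0.47, 5.93, 0.17], [0.0065, -0.0021, -0.0097, 0.48, 5.93, 0.18]]
end [0.5  0.   0.24] [-0.1336  0.991  -0.      0.    ]
```

Emit:
play_rows:
  steps:
    - [[0.0033, -0.0019, -0.0113, 0.47, 5.93, 0.17], [0.0044, -0.0019, -0.0108, 0.48, 5.94, 0.18], [0.0055, -0.0021, -0.0104, 0.47, 5.93, 0.17], [0.0065, -0.0021, -0.0097, 0.48, 5.93, 0.18], [0, 0, 0, 0, 0, 10], [0, 0, 0, 0, 0, 10], [0, 0, 0, 0, 0, 10], [0, 0, 0, 0, 0, 10], [0, 0, 0, 0, 0, 10], [0, 0, 0, 0, 0, 10]]

```text
t: 22.0
tcp_pos: [0.4995, 0.0004, 0.2398]
tool_rot: [0.383, 0.924, -0.0, -0.0]
force: [-0.7, 0.5, 0.1]
finger_gap: -0.001
```

Emit:
play_rows:
  steps:
    - [[0, 0, 0, 0, 0, 10], [0, 0, 0, 0, 0, 10], [0, 0, 0, 0, 0, 10], [0, 0, 0, 0, 0, 10], [0, 0, 0, 0, 0, 10], [0, 0, 0, 0, 0, 10], [0, 0, 0, 0, 0, 10], [0, 0, 0, 0, 0, 10], [0, 0, 0, 0, 0, 10], [0, 0, 0, 0, 0, 10]]

```text
t: 23.25
tcp_pos: [0.4995, 0.0004, 0.2398]
tool_rot: [0.954, 0.301, -0.0, 0.0]
force: [-0.0, 0.3, -0.3]
finger_gap: -0.002
```

Emit:
play_rows:
  steps:
    - [[0, 0, 0, 0, 0, 10], [0, 0, 0, 0, 0, 10], [0, 0, 0, 0, 0, 0], [0, 0, 0, 0, 0, 0]]

```text
t: 23.75
tcp_pos: [0.4988, 0.0003, 0.2398]
tool_rot: [0.991, 0.135, -0.0, -0.0]
force: [0.2, -0.3, 0.1]
finger_gap: 0.002
```

```bash
python3 - <<'E'
from near import *
s=manip.sense();print(s["t"],s["q"].round(2),s["tcp_pos"],s["force"])
show([(W(pre)+[0,0,.1],Qn,8),(W(pre),Qn,4)])
E
```

```text
23.75 [-0.22  0.38  1.76 -0.    1.    1.08] [4.98768074e-01 2.74092543e-04 2.39762517e-01] [ 0.22343423 -0.27310167  0.08979073]
[[-0.004, 0.0036, 0.0114, -0.01, 2.76, 0.01], [-0.0046, 0.0036, 0.0111, -0.0, 2.75, 0.02], [-0.0051, 0.0035, 0.0109, -0.01, 2.76, 0.01], [-0.0056, 0.0036, 0.0107, -0.0, 2.76, 0.01], [-0.0062, 0.0036, 0.0104, -0.01, 2.75, 0.01], [-0.0066, 0.0036, 0.0101, -0.01, 2.76, 0.02], [-0.0071, 0.0036, 0.0097, -0.0, 2.76, 0.01], [-0.0075, 0.0035, 0.0094, -0.01, 2.75, 0.01], [-0.0094, 0.0, 0.0232, 0.0, 0.0, 0.0], [-0.0094, 0.0, 0.0232, 0.0, 0.0, 0.0]]
[[-0.0093, 0.0, 0.0232, 0.0, 0.0, 0.0], [-0.0094, 0.0, 0.0231, 0.0, 0.0, 0.0]]
end [ 0.4752 -0.0359  0.0489] [ 0.9728  0.1311  0.1891 -0.0255]
```

Emit:
play_rows:
  steps:
    - [[-0.004, 0.0036, 0.0114, 0, 2.76, 0], [-0.0046, 0.0036, 0.0111, 0, 2.75, 0], [-0.0051, 0.0035, 0.0109, 0, 2.76, 0], [-0.0056, 0.0036, 0.0107, 0, 2.76, 0], [-0.0062, 0.0036, 0.0104, 0, 2.75, 0], [-0.0066, 0.0036, 0.0101, 0, 2.76, 0], [-0.0071, 0.0036, 0.0097, 0, 2.76, 0], [-0.0075, 0.0035, 0.0094, 0, 2.75, 0], [0, 0, 0, 0, 0, 0], [0, 0, 0, 0, 0, 0]]

```text
t: 25.0
tcp_pos: [0.4756, -0.0355, 0.1502]
tool_rot: [0.973, 0.131, 0.188, -0.026]
force: [0.5, -0.6, -0.4]
finger_gap: 0.0
```

```bash
python3 - <<'E'
from near import *
import cv2
s=manip.sense();print(s["t"],s["q"].round(2),s["tcp_pos"],s["force"])
a=manip.snapshot("wrist")["img"][:,:,::-1]
b=manip.snapshot("side")["img"][:,:,::-1][120:240,250:410]
cv2.imwrite("pics/c13.png",np.vstack([cv2.resize(a,(480,300)),cv2.resize(b,(480,360),interpolation=2)[:300]]))
show([(W(pre),Qn,8),(W(tips[0]),Qn,2)]+[(W(x),Qn,1) for x in tips[1:]])
E
```

```text
25.0 [-0.46  0.47  2.14  0.82  0.35  0.09] [ 0.47563972 -0.03546815  0.15021877] [ 0.46376974 -0.59325476 -0.42191182]
[[-0.0048, 0.0001, 0.0118, -0.01, 0.01, 0.0], [-0.0048, 0.0, 0.0117, -0.0, 0.02, 0.01], [-0.0049, 0.0001, 0.0118, -0.01, 0.01, -0.0], [-0.0048, 0.0, 0.0117, -0.01, 0.02, 0.0], [-0.0048, 0.0001, 0.0118, -0.0, 0.01, 0.0], [-0.0049, 0.0, 0.0117, -0.01, 0.02, 0.01], [-0.0048, 0.0001, 0.0117, -0.0, 0.01, 0.0], [-0.0048, 0.0, 0.0118, -0.01, 0.01, 0.0], [0.0102, 0.0, 0.0041, -0.0, 0.0, 0.0], [0.0102, 0.0, 0.0041, -0.0, 0.0, 0.0]]
[[0.0028, 0.0, -0.0064, -0.0, 0.0, 0.0], [0.0036, 0.0, -0.0061, -0.0, 0.0, 0.0], [0.0045, 0.0, -0.0055, -0.0, 0.0, 0.0], [0.0051, 0.0, -0.0049, -0.0, 0.0, 0.0], [0.0056, 0.0, -0.0042, -0.0, 0.0, 0.0], [0.0062, 0.0, -0.0034, -0.0, 0.0, 0.0], [0.0066, 0.0, -0.0026, -0.0, 0.0, 0.0], [0.0069, 0.0001, -0.0017, -0.0, 0.0, 0.0], [0.007, -0.0, -0.0008, -0.0, 0.0, 0.0], [0.0057, -0.0, 0.0001, -0.0, 0.0, 0.0]]
[[0.0056, -0.0, 0.0008, -0.0, 0.0, 0.0], [0.0054, -0.0, 0.0015, -0.0, 0.0, 0.0]]
end [ 0.5426 -0.0175  0.104 ] [ 0.9728  0.1312  0.1891 -0.0255]
```

View pics/c13.png

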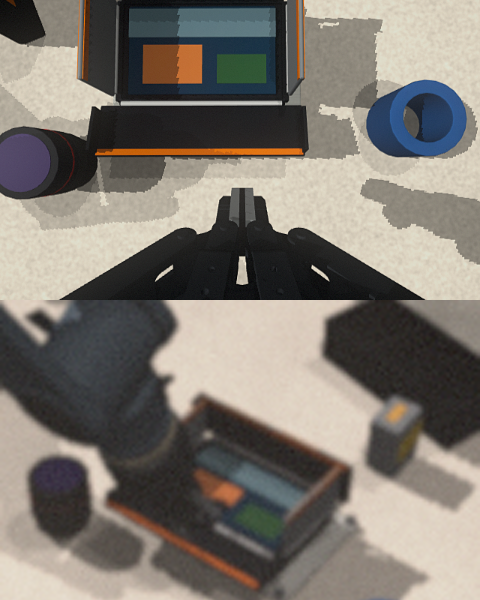

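Emit:
play_rows:
  steps:
    - [[-0.0048, 0, 0.0118, 0, 0, 0], [-0.0048, 0, 0.0117, 0, 0, 0], [-0.0049, 0, 0.0118, 0, 0, 0], [-0.0048, 0, 0.0117, 0, 0, 0], [-0.0048, 0, 0.0118, 0, 0, 0], [-0.0049, 0, 0.0117, 0, 0, 0], [-0.0048, 0, 0.0117, 0, 0, 0], [-0.0048, 0, 0.0118, 0, 0, 0], [0, 0, 0, 0, 0, 0], [0, 0, 0, 0, 0, 0]]

```text
t: 26.35
tcp_pos: [0.4746, -0.0353, 0.0488]
tool_rot: [0.973, 0.131, 0.188, -0.026]
force: [0.6, -0.2, 0.6]
finger_gap: 0.003
```

```bash
python3 - <<'E'
from near import *
import cv2
s=manip.sense();print(s["t"],s["q"].round(2),s["tcp_pos"],s["tool_rot"],s["force"])
a=manip.snapshot("wrist")["img"][:,:,::-1]
cv2.imwrite("pics/c14.png",a)
E
```

```text
26.35 [-0.46  0.74  2.19  1.89  0.27 -1.02] [ 0.47460132 -0.0352512   0.04876839] [ 0.97299617  0.13121684  0.18810077 -0.02605164] [ 0.64326715 -0.1754662   0.60088542]
```

View pics/c14.png

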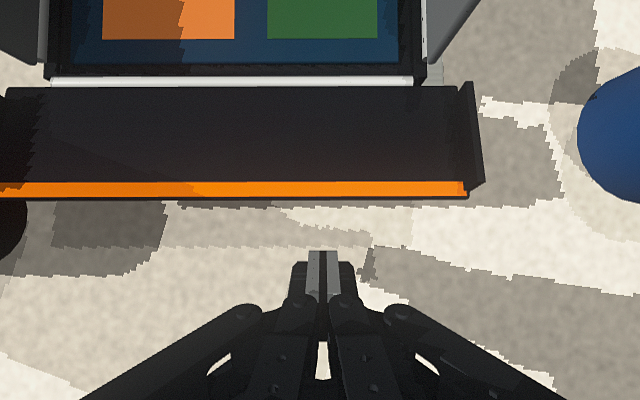

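Emit:
play_rows:
  steps:
    - [[0.0102, 0, 0.0041, 0, 0, 0], [0.0102, 0, 0.0041, 0, 0, 0], [0.0028, 0, -0.0064, 0, 0, 0], [0.0036, 0, -0.0061, 0, 0, 0], [0.0045, 0, -0.0055, 0, 0, 0], [0.0051, 0, -0.0049, 0, 0, 0]]

```text
t: 27.15
tcp_pos: [0.5004, -0.0281, 0.076]
tool_rot: [0.973, 0.131, 0.187, -0.025]
force: [-3.2, -0.9, -1.0]
finger_gap: -0.0
```

```bash
python3 - <<'E'
from near import *
import cv2
s=manip.sense();print(s["t"],s["q"].round(2),s["tcp_pos"],s["tool_rot"],s["force"])
a=manip.snapshot("wrist")["img"][:,:,::-1]
cv2.imwrite("pics/c15.png",a)
E
```

```text
27.15 [-0.41  0.67  2.12  1.37  0.24 -0.43] [ 0.50042191 -0.02808509  0.07599932] [ 0.97331609  0.13074984  0.18684634 -0.02546964] [-3.1733009  -0.88315401 -1.03631726]
```

View pics/c15.png

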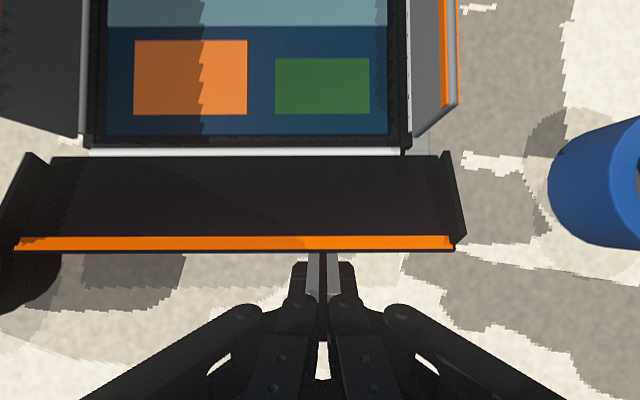

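The finger is now against and under the near edge with about 3 N of contact. I'll continue the arc.

Emit:
play_rows:
  steps:
    - [[0.0056, 0, -0.0042, 0, 0, 0], [0.0062, 0, -0.0034, 0, 0, 0], [0.0066, 0, -0.0026, 0, 0, 0], [0.0069, 0, -0.0017, 0, 0, 0]]

```text
t: 27.7
tcp_pos: [0.5189, -0.0225, 0.0963]
tool_rot: [0.973, 0.131, 0.187, -0.026]
force: [-3.3, 0.2, -0.2]
finger_gap: -0.0
```

Emit:
play_rows:
  steps:
    - [[0.007, 0, -0.0008, 0, 0, 0], [0.0057, 0, 0.0001, 0, 0, 0], [0.0056, 0, 0.0008, 0, 0, 0]]

```text
t: 28.08
tcp_pos: [0.5356, -0.018, 0.103]
tool_rot: [0.973, 0.131, 0.187, -0.027]
force: [-2.3, 0.3, 1.1]
finger_gap: 0.005
```

```bash
python3 - <<'E'
from near import *
import cv2
s=manip.sense();print(s["t"],s["q"].round(2),s["tcp_pos"],s["tool_rot"],s["force"])
tip=s["tcp_pos"]+R.from_quat(s["tool_rot"]).apply([0,0,.025]);print("tip mon",Rz(-P[2])@(tip-np.r_[P[:2],0]))
a=manip.snapshot("wrist")["img"][:,:,::-1]
cv2.imwrite("pics/c16.png",a)
E
```

```text
28.075 [-0.36  0.62  2.03  0.89  0.29  0.12] [ 0.53557264 -0.0179945   0.1030362 ] [ 0.97316449  0.13103055  0.18729413 -0.02651005] [-2.28618198  0.32735488  1.05709595]
tip mon [-0.07520492 -0.03864243  0.07982529]
```

View pics/c16.png

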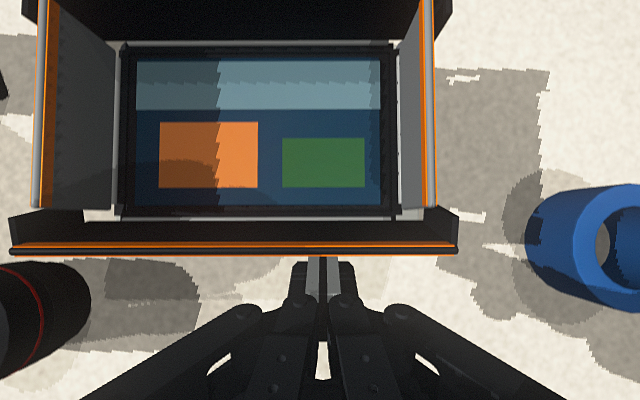

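Emit:
play_rows:
  steps:
    - [[0.0037, 0, 0.0015, 0, 0, 0], [0.0037, 0, 0.0015, 0, 0, 0], [0.0028, 0, 0.0011, 0, 0, 0], [0, 0, 0, 0, 0, 0]]

```text
t: 28.62
tcp_pos: [0.5456, -0.0155, 0.1024]
tool_rot: [0.973, 0.131, 0.187, -0.026]
force: [-6.2, -3.1, 3.5]
finger_gap: -0.002
```

Emit:
play_rows:
  steps:
    - [[0.0037, 0, 0.0015, 0, 0, 0], [0, 0, 0, 0, 0, 0]]

```text
t: 28.88
tcp_pos: [0.5462, -0.0149, 0.1019]
tool_rot: [0.974, 0.131, 0.185, -0.026]
force: [-17.1, -9.9, 10.3]
finger_gap: 0.001
```

```bash
python3 - <<'E'
from near import *
s=manip.sense();print(s["t"],s["q"].round(2),s["tcp_pos"],s["tool_rot"],s["force"])
tip=s["tcp_pos"]+R.from_quat(s["tool_rot"]).apply([0,0,.025]);print("tip mon",Rz(-P[2])@(tip-np.r_[P[:2],0]))
E
```

```text
28.875 [-0.34  0.62  2.    0.81  0.3   0.21] [ 0.54617677 -0.01491047  0.10188963] [ 0.97373065  0.13065611  0.18467946 -0.02590556] [-17.07286675  -9.91314931  10.27457137]
tip mon [-0.06428907 -0.03849288  0.07862851]
```

Emit:
play_rows:
  steps:
    - [[-0.009, 0, -0.003, 0, 0, 0], [-0.01, 0, -0.003, 0, 0, 0], [0, 0, -0.02, 0, 0, 0], [0.006, 0, -0.025, 0, 0, 0], [0.008, 0, -0.025, 0, 0, 0], [0.008, 0, -0.025, 0, 0, 0], [0.008, 0, -0.025, 0, 0, 0], [0.008, 0, -0.025, 0, 0, 0], [0, 0, 0, 0, 0, 0]]

```text
t: 30.0
tcp_pos: [0.5151, -0.0255, 0.2521]
tool_rot: [0.973, 0.131, 0.19, -0.025]
force: [0.5, -0.5, 1.0]
finger_gap: 0.003
```

```bash
python3 - <<'E'
from near import *
import cv2
s=manip.sense();print(s["t"],s["q"].round(2),s["tcp_pos"],s["tool_rot"],s["force"])
p=manip.snapshot("wrist"); a=p["img"][:,:,::-1].copy();K,T=p["K"],p["world_from_camera"]
for n in NAMES:
    for al in (-.049,.049) if n[0]=='e' else (-.1,.1):
        u=proj(to_world(edge_local(n,1.5708,al),P),K,T); cv2.circle(a,tuple(int(round(x)) for x in u),2,(0,255,0),-1)
b=manip.snapshot("side")["img"][:,:,::-1][120:240,250:410]
cv2.imwrite("pics/c17.png",np.vstack([cv2.resize(a,(480,300)),cv2.resize(b,(480,360),interpolation=2)[:300]]))
E
```

```text
30.0 [-0.39  0.29  1.95  0.4   0.63  0.62] [ 0.51512842 -0.02553382  0.2520532 ] [ 0.97269039  0.13094289  0.19004498 -0.02470352] [ 0.54183083 -0.52848702  1.01129242]
```

View pics/c17.png

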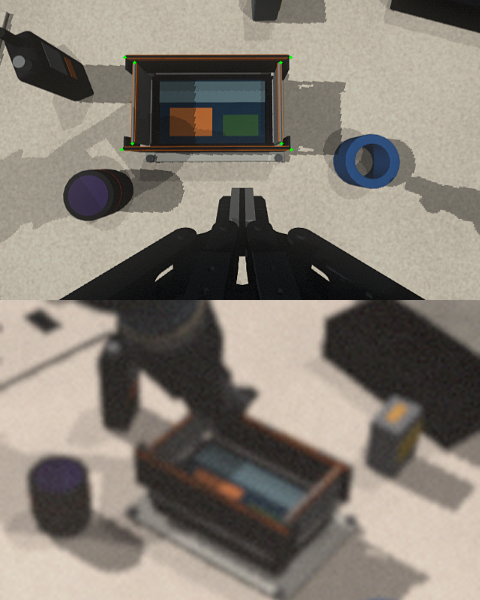

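```bash
python3 - <<'E'
from near import *
import cv2
p=manip.snapshot("wrist"); a=p["img"][:,:,::-1].copy();K,T=p["K"],p["world_from_camera"]
z=cv2.resize(a[60:230,150:410],None,fx=3,fy=3,interpolation=2)
cv2.imwrite("pics/c18.png",z)
q=manip.snapshot("side")["img"].astype(int)[:,:,::-1]; o=cv2.imread("pics/side0.png").astype(int)
for nm,(x0,x1,y0,y1) in dict(lens=(258,284,168,202),battery=(370,394,148,182),tape=(360,394,216,252),radio=(280,300,125,168)).items():
    A=o[y0:y1,x0:x1].mean(2).astype(np.float32);B=q[y0:y1,x0:x1].mean(2).astype(np.float32)
    print(nm,cv2.phaseCorrelate(A,B,cv2.createHanningWindow(A.shape[::-1],cv2.CV_32F)))
for l in ["radio_mid","lens_mid","tape_mid","battery_mid"]:
    r=manip.pinpoint(l,p)
    if r:
        h=dict(radio_mid=.0525,lens_mid=.033,battery_mid=.036,tape_mid=.024)[l]
        X=ray_z(np.array(r[0]["point"]),K,T,h); print(l,X.round(3),round(r[0]["score"],2))
E
```

```text
lens ((0.5231487523301812, -0.276737779894038), 0.9532741538781688)
battery ((0.07179352156923535, -0.15205306014564712), 0.9282546490430832)
tape ((-0.0893763307137796, 0.04411626650271927), 0.8751158614953359)
radio ((-0.10684045589480107, 1.0162857419259446), 0.40181903468237984)
radio_mid [0.603 0.264 0.052] 0.86
lens_mid [0.458 0.164 0.033] 0.71
tape_mid [ 0.601 -0.193  0.024] 0.85
```

View pics/c18.png

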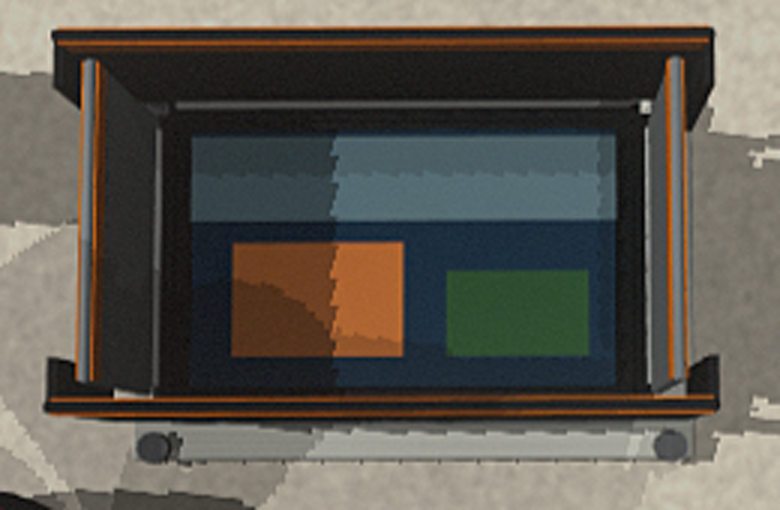

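```bash
python3 -c "
from station import manip
print(manip.sense()['t'],manip.sign_off())"
```

```text
the job is handed in; nothing more can be done
30.4 None
```

The hood is up as an open box with all four panels standing. I handed the job in at 30.4 s of the 67 s allowed.

- **Order:** I raised the left end, then the right end, then the far long panel, then the near one. I pushed each with the shut fingertips until the force rose sharply and the tip stopped moving. That took about 14 N on each end, 11 N on the far panel and 22 N on the near panel.
- **Final view of the hood:** the wrist picture shows the four free edges where the model puts upright panels. Both end panels stand inside the long panels' corner lips.
- **Kit around it:** in the side view, the lens, battery and tape are within about half a pixel of where they started. The radio was partly hidden by the arm there, so its side-view comparison was poor. The wrist view puts it within about 2 mm of its first measured position. I did not re-measure the phone, slate and marker; the arm never worked near them.

**What went wrong along the way:**
- **Monitor position:** my first wrist-camera fit was about 7 mm off along the monitor's long side, and I corrected it from contact.
- **Left panel:** because of that error, the finger's shoulder bore down on its edge with about 27 N for a moment. I lifted off and finished it higher up.
- **Near panel:** my first planned tilt ran into a wrist joint limit, so I turned the tool half round and used a smaller tilt.

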